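# Make up two sample-preparation kits

## Task

Make up the two kits from the stock standing on the bench in front of the trays. The tray with two places gets the tall bottle and the small tip box, one in each place, either way round; the tray with three places gets the stack of culture dishes in its middle place and the short bottle and the aluminium tube block in its two end places, either way round. Stand each thing upright, roughly in the middle of its place, never tip any of them over, and leave the wide jar and the well plate where they are.

Things in the scene. Friction and masses are not known exactly. Their poses are not given: they have to be found in the camera images.
- pair_tray: Two-place kit tray: white low tray with grey place floors, 92 mm (x) by 180 mm (y); place centres at y = -44 and +44 mm. The row of places runs along its y axis. Outer walls and dividers are 4 mm thick and rise to 12 mm above the bench; the floor of each place is 4 mm above the bench, 84 mm square inside. Fixed to the bench. Origin: centre of its underside, on the bench; z up, y along the row.
- triple_tray: Three-place kit tray: white low tray with grey place floors, 92 mm (x) by 268 mm (y); place centres at y = -88, 0 and +88 mm. The row of places runs along its y axis. Outer walls and dividers are 4 mm thick and rise to 12 mm above the bench; the floor of each place is 4 mm above the bench, 84 mm square inside. Fixed to the bench. Origin: centre of its underside, on the bench; z up, y along the row.
- tall_bottle_mid (a point): Tall white plastic bottle with a grey screw cap, 90 mm high; straight round body 36 mm in diameter up to 70 mm, then a 26 mm cap. Loose, stands upright. Point: on its axis half-way up, 45 mm above its underside. Its z axis points up.
- short_bottle_mid (a point): Short stout white plastic bottle with a grey screw cap, 60 mm high; straight round body 44 mm in diameter up to 40 mm, then a 34 mm cap. Loose, stands upright. Point: on its axis half-way up, 30 mm above its underside. Its z axis points up.
- dish_stack_mid (a point): Stack of four round lidded culture dishes held together as one rigid piece, whitish, no cap, stepped sides, 56 mm in diameter and 56 mm high. Loose, stands upright. Point: on its axis half-way up, 28 mm above its underside. Its z axis points up.
- tip_box_mid (a point): Small closed tip box, grey below and white lid above (one rigid piece), 44 mm (its x) by 64 mm (its y) by 56 mm high. Loose, stands upright. Point: its centre, 28 mm above its underside. Its z axis points up.
- tube_block_mid (a point): Solid aluminium tube block with nine small dark holes in its top, 44 by 44 mm (sides along its x and y) and 50 mm high. Loose, stands upright. Point: its centre, 25 mm above its underside. Its z axis points up.
- wide_jar_mid (a point): Wide white jar with a wide grey lid, 64 mm in diameter, 58 mm high, standing in the row of stock; belongs to neither kit and stays where it is. Point: on its axis half-way up, 29 mm above its underside.
- well_plate: White 24-well plate, 85 mm (x) by 127 mm (y), 15 mm high, lying loose on the bench to the right of the trays; stays where it is. Origin: centre of its underside.
There are look-alikes about, which are no part of the job. Leave any pink look-alike of the part that bears short_bottle_mid alone. What is shaped like the part that bears tip_box_mid but orange is not meant.

How it is judged:
By the outcome, as a careful person would: the job done as asked, in the order asked, and still so for the second after the job is handed in, with the robot touching nothing.
It also fails if it takes over 128 s, if anything falls off the work surface, if the arm or the gripper's body presses on something with over 40 N, if the wrist force passes 120 N, or if a joint passes its speed limit or range.

## Robot

A 7-joint arm with a two-finger parallel gripper is mounted at the origin on the work surface. World frame = base frame: x ahead of the robot, y to its left, z up, the work surface at z = 0. Lengths are in mm, angles in rad, forces in N, time in s.
With the tool pointing down it reaches from about 350 to 900 mm from the base axis. Payload 8.1 kg.
Tool frame: the origin (TCP) lies on the centre line of the jaws, within the pads' length; the fingertips stand 19 mm ahead of it and the grasp point (between the pads) is the TCP; z points along the fingers, y is the direction in which the jaws open and shut (so a half turn about z gives the same grasp; the last joint's range is limited). The gripper opens to 85 mm and grips with 20 to 120 N. Pads are 22 mm wide; open, the fingers measure 114 mm over their backs; the gripper's body (76 mm by 85 mm) begins 54 mm behind the grasp point. The pads swing forward as they close: fully open they stand 13 mm farther back than shut.
Start: joints at [-1.273, 0.434, 0.025, 1.573, -0.012, 1.134, -0.075], TCP at [243.874, 575.47, 250.323] pointing down, gripper open.
Joint ranges: [-2.62, 2.62], [-0.44, 2.09], [-1.27, 1.32], [0.08, 2.57], [-1.32, 4.46], [0.12, 2], [-2.74, 2.74]. Speed limits (rad/s): [2.22, 2.22, 3.01, 3.01, 3.14, 3.14, 3.14].

## Interface

Orientations are given as a unit quaternion [x, y, z, w].
In Python, from plant import bot gives the robot as it stands.
- The arm moves only by the tool send_rows, never from a script. Its argument "targets" is a list of rows, each an object of numbers: "tx", "ty", "tz": the shift along the tool's x, y, z in m; "wx", "wy", "wz": the turn, a rotation vector about the tool's x, y, z in rad; "jaw": the opening, from -1 (shut) to 1 (fully open). A call has 1 to 10 rows; each row shifts and turns the commanded pose from where the row before left it, along the tool's axes as they then stand; what a row does not reach is not made up. A row lasts 1/10 s, in which the tool goes at most 50 mm and 8.59 degrees, less where a joint would pass 70% of its speed; a pose out of reach is approached as far as the arm can. A call with a gripper value outside its range is refused whole. The fingers move at their own pace and stop on an object; "squeeze" is the grip in N (left out, the last holds). Time passes only in rows, so rows that do not move let the fingers close. It gives the time, the measured TCP pose, the force and the opening at its end, in the units of the state.
- bot.get_obs(): the state, without advancing time (a new reading comes with each control period).
- bot.get_image(name): name is "side" or "top" or "wrist"; returns a dict with "image" (400x640x3 uint8, red, green, blue), "range_z" (400x640 float32, mm along the optical axis (not along the pixel's ray), 0 where there is no reading), "K" (3x3 intrinsics, pixels), "rvec" (rotation vector, rad) and "tvec" (3), from world to camera coordinates, as OpenCV has them. Camera axes: x right, y down, z forward; pixel columns grow to the right and rows downward; lengths in mm; the calibration is good to about 2 mm. A picture is of the moment at which its call begins.
- bot.job_done(): hands the job in, once; it reports no verdict.
The state is a dict: "t": time; "qpos": joint angles; "joint_vel": joint speeds; "tau": joint torques, N m; "position": TCP position; "tcp_rot": TCP orientation; "force": force on the tool from outside, world axes, zero at the start; "moment": the same for the moment, N m; "finger_gap": finger opening in mm.
Only numpy, scipy, OpenCV 4.12 (cv2) and the standard library are available. Lean on these libraries where they do the work, as an engineer would, in place of code of your own. Each camera call takes 0.05 s, during which the arm holds its last target.

## Working session

There is one attempt and no reset: what is moved stays moved. The work goes in short steps, Python scripts to look and compute and a tool call to move; the robot and the scene stay as the last step left them, time stands still between calls to the robot, and variables do not carry over. Pictures are saved under pics/ and viewed, and the job is handed in when it is done.

Besides the shell and the picture viewer there is one more tool, called as a command line: name --argument value ..., lists and objects as JSON in quotes. send_rows: Moves the arm, as the interface text tells. Its arguments: {"type":"object","properties":{"targets":{"type":"array","items":{"type":"object","properties":{"tx":{"type":"number"},"ty":{"type":"number"},"tz":{"type":"number"},"wx":{"type":"number"},"wy":{"type":"number"},"wz":{"type":"number"},"jaw":{"type":"number"}}}},"squeeze":{"type":"number"}},"required":["targets"]}

```bash
ls; mkdir -p pics
python3 - <<'E'
from plant import bot
import cv2
print(bot.get_obs())
for n in ("top","side"):
    d=bot.get_image(n); cv2.imwrite(f"pics/{n}0.png",d["image"][:,:,::-1]); print(n,d["K"],d["rvec"],d["tvec"])
    import numpy as np; np.savez(f"{n}0.npz",**d)
E
```

```text
pics
{'t': 0.0, 'qpos': array([-1.27262707,  0.43521874,  0.02495023,  1.57408164, -0.01160824,
        1.13398317, -0.07511502]), 'joint_vel': array([-0.00235962,  0.0007082 ,  0.00084098, -0.00134447, -0.00034918,
        0.00117091,  0.00032125]), 'tau': array([-8.55953404e-04, -6.70464849e+01,  1.02460094e+00, -3.16213632e+01,
        1.54863345e-02,  1.23955251e-02, -1.97344059e-05]), 'position': array([243.68292118, 575.03449773, 249.53428342]), 'tcp_rot': array([ 1.99079306e-01,  9.79983078e-01, -7.67403969e-04, -9.27800409e-05]), 'force': array([-1.02897284, -0.53073727,  0.37504049]), 'moment': array([-0.02678405,  0.01439697,  0.05661525]), 'finger_gap': 85.17676709597106}
top [[382.11840887   0.         320.13194704]
 [  0.         382.11840887 199.60848831]
 [  0.           0.           1.        ]] [ 2.140124   -2.05891993  0.24048919] [ -39.35977668  501.75994999 1070.70425233]
side [[430.90727439   0.         320.34894695]
 [  0.         430.90727439 198.58663203]
 [  0.           0.           1.        ]] [ 2.11793113 -0.90679269  0.45231584] [-356.83989477  254.73580884  955.56677549]
```

View pics/top0.png

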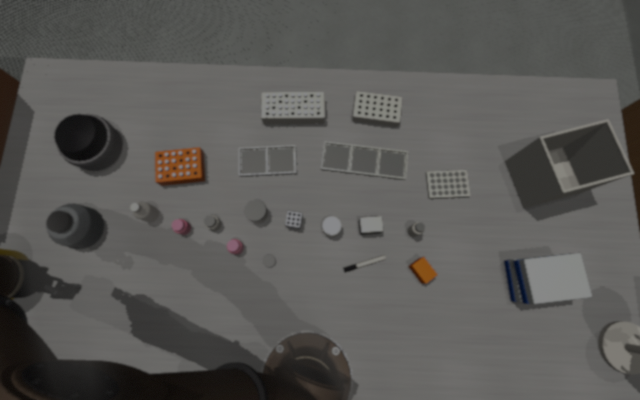

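View pics/side0.png

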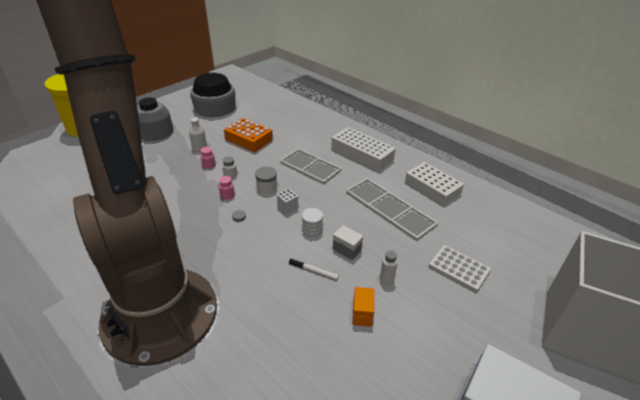

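```bash
cat > h.py <<'E'
import numpy as np, cv2
def cloud(d):
    K=d["K"];R,_=cv2.Rodrigues(d["rvec"]);t=d["tvec"].reshape(3)
    z=d["range_z"].astype(float);v,u=np.mgrid[:z.shape[0],:z.shape[1]]
    P=np.stack([(u-K[0,2])/K[0,0]*z,(v-K[1,2])/K[1,1]*z,z],-1)
    W=(P-t)@R; W[z==0]=np.nan
    return W
def ray(d,uv,h):
    K=d["K"];R,_=cv2.Rodrigues(d["rvec"]);t=d["tvec"].reshape(3)
    uv=np.atleast_2d(uv).astype(float)
    r=np.c_[(uv[:,0]-K[0,2])/K[0,0],(uv[:,1]-K[1,2])/K[1,1],np.ones(len(uv))]@R
    c=-R.T@t
    return c+r*((h-c[2])/r[:,2])[:,None]
def proj(d,P):
    return cv2.projectPoints(np.atleast_2d(P).astype(float),d["rvec"],d["tvec"],d["K"],None)[0].reshape(-1,2)
E
python3 - <<'E'
import numpy as np,cv2
from h import *
d=dict(np.load("top0.npz")); W=cloud(d)
print(ray(d,[[320,200]],0))
z=W[...,2]; print(np.nanpercentile(z[150:290,100:480],[1,5,50,90]))
m=((z>20)&(W[...,0]>300)).astype(np.uint8)
m[:120]=0;m[300:]=0;m[:,:90]=0;m[:,490:]=0
n,l,s,c=cv2.connectedComponentsWithStats(m)
for i in range(1,n):
    if s[i,4]<30: continue
    k=l==i; h=np.percentile(z[k],90); top=k&(z>h-6)
    P=W[top]; q=np.c_[P[:,0],P[:,1]].astype(np.float32)
    print(s[i],"h%.0f"%h,"mean",P.mean(0).round(),"rect",[np.round(a,1) for a in cv2.minAreaRect(q)],d["image"][top].mean(0).round())
im=d["image"][120:290,100:480]; im=cv2.convertScaleAbs(im,alpha=1.6)
cv2.imwrite("pics/topz.png",cv2.resize(im[:,:,::-1],None,fx=2.1,fy=2.1,interpolation=cv2.INTER_CUBIC))
E
```

```text
[[515.08038766 -19.2647082    0.        ]]
[-5.48598698 -3.92439183  0.15965984 15.36887837]
[  90  120   31   50 1251] h117 mean [665. 646. 119.] rect [array([662.7, 645.1]), array([83.7, 22.4]), np.float64(8.5)] [22. 21. 21.]
[262 120  63   3 110] h32 mean [765.  84.  30.] rect [array([765.4,  77.9]), array([  3.9, 193.9]), np.float64(3.0)] [53. 51. 48.]
[367 120  34   5 101] h39 mean [ 772. -236.   38.] rect [array([ 771. , -224.8]), array([ 8.9, 75.6]), np.float64(1.2)] [101. 100.  95.]
[ 155  147   49   38 1580] h49 mean [599. 416.  47.] rect [array([600.2, 417.1]), array([ 99. , 140.3]), np.float64(8.7)] [124.  82.  54.]
[245 200  23  23 405] h60 mean [465. 170.  58.] rect [array([464.7, 169.8]), array([60.2, 59.2]), np.float64(4.4)] [92. 92. 89.]
[131 202  27  19 383] h108 mean [450. 497. 108.] rect [array([450.2, 496.8]), array([23.4, 23.9]), np.float64(6.0)] [114. 114. 111.]
[ 90 208  12  35 298] h63 mean [410. 639.  64.] rect [array([412.2, 640.5]), array([63.1,  9.4]), np.float64(11.2)] [31. 31. 31.]
[286 211  17  18 246] h52 mean [444.  56.  50.] rect [array([444.1,  56. 
[... 291 characters left out ...]
float64(2.2)] [131. 132. 133.]
[359 216  25  18 376] h58 mean [ 437. -173.   56.] rect [array([ 437.1, -172.8]), array([44.1, 63.9]), np.float64(5.8)] [130. 130. 128.]
[172 219  18  15 206] h61 mean [412. 391.  60.] rect [array([412.2, 391. ]), array([31.6, 33.1]), np.float64(24.7)] [123.  88. 100.]
[409 222  16  14 175] h91 mean [ 429. -305.   90.] rect [array([ 430., -305.]), array([23. , 23.4]), np.float64(2.5)] [83. 83. 80.]
[227 239  16  15 193] h61 mean [359. 225.  60.] rect [array([359.3, 225.8]), array([29., 32.]), np.float64(1.4)] [126.  92. 106.]
[410 257  28  18 295] h58 mean [ 319. -321.   55.] rect [array([ 312.2, -324.2]), array([62. , 44.8]), np.float64(37.6)] [130.  79.  28.]
```

View pics/topz.png

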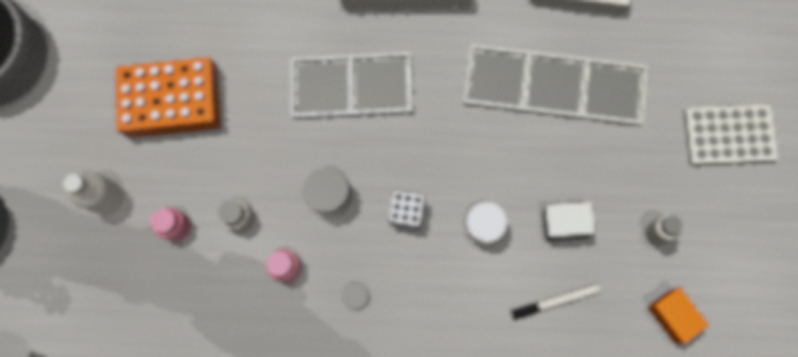

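Run:
```python
import numpy as np,cv2
from h import *
d=dict(np.load("top0.npz"))
g=cv2.cvtColor(d["image"],cv2.COLOR_RGB2GRAY)
print(g[160,234:300],g[161,318:410])
for nm,(x0,y0,x1,y1) in dict(pair=(228,138,306,182),triple=(314,134,416,186)).items():
  for hh,op in ((4,'floor'),):
    s=g[y0:y1,x0:x1]
    bg=np.median(s)
    m=(s<125).astype(np.uint8)
    n,l,st,c=cv2.connectedComponentsWithStats(m,connectivity=4)
    for i in range(1,n):
        if st[i,4]<150: continue
        pts=np.argwhere(l==i)[:,::-1]+[x0,y0]
        P=ray(d,pts,4)
        print(nm,st[i,4],P.mean(0).round(1),[np.round(a,1) for a in cv2.minAreaRect(P[:,:2].astype(np.float32))])
```

```text
[104 104 105 108 114 114 108 105  97  90  90  90  90  90  90  90  90  90
  90  89  90  90  90  90  90  90  90  90  90  91  95 106 118 117 107 101
  94  90  89  89  89  90  89  90  89  89  89  89  89  89  89  88  89  89
  88  88  88  89  95 108 119 115 105 103 104 105] [104 105 107 112 115 107  97  90  86  85  85  85  86  85  85  85  85  85
  85  84  84  84  84  84  85  85  84  84  85  91 106 118 118 108  96  86
  84  84  82  82  83  83  82  82  82  82  82  82  82  82  82  82  82  82
  82  82  83  90 106 116 115 106  93  84  81  82  80  81  81  81  80  80
  81  81  80  80  80  81  80  80  80  81  80  80  81  89 102 112 114 113
 109 105]
pair 3432 [639.7 155.4   4. ] [array([640.2, 157.1]), array([143.7, 248.6]), np.float64(2.3)]
triple 5304 [ 652.1 -155.5    4. ] [array([ 653.1, -157.9]), array([170.6, 326.2]), np.float64(2.3)]
```

Run:
```python
import numpy as np,cv2
from h import *
d=dict(np.load("top0.npz"))
g=cv2.cvtColor(d["image"],cv2.COLOR_RGB2GRAY)
for nm,(x0,y0,x1,y1) in dict(pair=(228,138,306,182),triple=(314,134,416,186)).items():
    s=g[y0:y1,x0:x1]
    m=(s<97).astype(np.uint8)
    n,l,st,c=cv2.connectedComponentsWithStats(m,connectivity=4)
    C=[]
    for i in range(1,n):
        if st[i,4]<150: continue
        pts=np.argwhere(l==i)[:,::-1]+[x0,y0]
        P=ray(d,pts,8); C.append(P.mean(0))
        print(nm,st[i,4],P.mean(0).round(1),[np.round(a,1) for a in cv2.minAreaRect(P[:,:2].astype(np.float32))])
    C=np.array(C); v=C[np.argmax(C[:,1])]-C[np.argmin(C[:,1])]
    print("yaw of +y axis deg",np.degrees(np.arctan2(-v[0],v[1])),np.hypot(*v[:2]),C.mean(0))
b=dict(np.load("side0.npz"))
# side check: triple corners predicted
```

```text
pair 532 [642.4 109.4   8. ] [array([643.2, 111. ]), array([77.4, 73.2]), np.float64(3.1)]
pair 517 [633.4 197.6   8. ] [array([633.2, 199. ]), array([76.4, 75.2]), np.float64(2.3)]
pair 154 [587.7 142.5   8. ] [array([587. , 146.1]), array([ 12.8, 182. ]), np.float64(6.6)]
yaw of +y axis deg 5.864557057821057 88.72120685458896 [621.18645216 149.85963109   8.        ]
triple 541 [657.9 -65.4   8. ] [array([659.5, -65.3]), array([75.6, 79.5]), np.float64(83.7)]
triple 556 [ 650.7 -153.4    8. ] [array([ 651.3, -153.2]), array([74.5, 80.5]), np.float64(84.9)]
triple 566 [ 643.3 -240.8    8. ] [array([ 643.6, -241.8]), array([77. , 80.3]), np.float64(84.8)]
triple 223 [ 600.1 -147.5    8. ] [array([ 600. , -147.3]), array([265. ,   9.8]), np.float64(84.8)]
yaw of +y axis deg -4.742284243481557 176.04072243531553 [ 638.01286161 -151.74838077    8.        ]
```

send_rows --targets '[{"wz": 0.146,"jaw": 1},{"wz": 0.146},{"wz": 0.146},{"wz": 0.146},{"wz": 0.146},{"wz": 0.146},{"wz": 0.146},{"wz": 0.148},{},{}]' --squeeze 40

```text
validation failed for argument at $.ta...
```

send_rows --targets '[{"tx": 0,"ty": 0,"tz": 0,"wx": 0,"wy": 0,"wz": 0.146,"jaw": 1},{"tx": 0,"ty": 0,"tz": 0,"wx": 0,"wy": 0,"wz": 0.146,"jaw": 1},{"tx": 0,"ty": 0,"tz": 0,"wx": 0,"wy": 0,"wz": 0.146,"jaw": 1},{"tx": 0,"ty": 0,"tz": 0,"wx": 0,"wy": 0,"wz": 0.146,"jaw": 1},{"tx": 0,"ty": 0,"tz": 0,"wx": 0,"wy": 0,"wz": 0.146,"jaw": 1},{"tx": 0,"ty": 0,"tz": 0,"wx": 0,"wy": 0,"wz": 0.146,"jaw": 1},{"tx": 0,"ty": 0,"tz": 0,"wx": 0,"wy": 0,"wz": 0.146,"jaw": 1},{"tx": 0,"ty": 0,"tz": 0,"wx": 0,"wy": 0,"wz": 0.148,"jaw": 1}]' --squeeze 40

```text
t: 0.9
position: [243.8, 575.2, 249.8]
tcp_rot: [0.709, 0.705, -0.0, 0.0]
force: [0.6, 1.0, -0.7]
finger_gap: 85.8
```

send_rows --targets '[{"tx": -0.02,"ty": 0.02,"jaw": 1},{"tx": -0.04,"ty": 0.025,"jaw": 1},{"tx": -0.04,"ty": 0.025,"jaw": 1},{"tx": -0.04,"ty": 0.025,"jaw": 1},{"tx": -0.04,"ty": 0.025,"jaw": 1},{"tx": -0.04,"ty": 0.025,"jaw": 1},{"tx": -0.04,"ty": 0.025,"jaw": 1},{"tx": -0.04,"ty": 0.025,"jaw": 1},{"tx": -0.045,"ty": 0.02,"jaw": 1},{"tx": -0.045,"ty": 0.02,"jaw": 1}]'

```text
validation failed for argument at $.ta...
```

send_rows --targets '[{"tx": -0.02,"ty": 0.02,"tz": 0,"wx": 0,"wy": 0,"wz": 0,"jaw": 1},{"tx": -0.04,"ty": 0.025,"tz": 0,"wx": 0,"wy": 0,"wz": 0,"jaw": 1},{"tx": -0.04,"ty": 0.025,"tz": 0,"wx": 0,"wy": 0,"wz": 0,"jaw": 1},{"tx": -0.04,"ty": 0.025,"tz": 0,"wx": 0,"wy": 0,"wz": 0,"jaw": 1},{"tx": -0.04,"ty": 0.025,"tz": 0,"wx": 0,"wy": 0,"wz": 0,"jaw": 1},{"tx": -0.04,"ty": 0.025,"tz": 0,"wx": 0,"wy": 0,"wz": 0,"jaw": 1},{"tx": -0.04,"ty": 0.025,"tz": 0,"wx": 0,"wy": 0,"wz": 0,"jaw": 1},{"tx": -0.04,"ty": 0.025,"tz": 0,"wx": 0,"wy": 0,"wz": 0,"jaw": 1},{"tx": -0.045,"ty": 0.02,"tz": 0,"wx": 0,"wy": 0,"wz": 0,"jaw": 1},{"tx": -0.045,"ty": 0.02,"tz": 0,"wx": 0,"wy": 0,"wz": 0,"jaw": 1}]'

```text
t: 1.9
position: [479.2, 183.6, 250.2]
tcp_rot: [0.707, 0.707, -0.0, -0.0]
force: [0.5, -0.6, 0.3]
finger_gap: 85.4
```

send_rows --targets '[{"tx": -0.048,"ty": 0,"tz": 0,"wx": 0,"wy": 0,"wz": 0,"jaw": 1},{"tx": -0.048,"ty": 0,"tz": 0,"wx": 0,"wy": 0,"wz": 0,"jaw": 1},{"tx": -0.048,"ty": 0,"tz": 0,"wx": 0,"wy": 0,"wz": 0,"jaw": 1},{"tx": -0.048,"ty": 0,"tz": 0,"wx": 0,"wy": 0,"wz": 0,"jaw": 1},{"tx": -0.048,"ty": -0.005,"tz": 0,"wx": 0,"wy": 0,"wz": 0,"jaw": 1},{"tx": -0.048,"ty": -0.01,"tz": 0,"wx": 0,"wy": 0,"wz": 0,"jaw": 1},{"tx": -0.048,"ty": -0.01,"tz": 0,"wx": 0,"wy": 0,"wz": 0,"jaw": 1},{"tx": -0.048,"ty": -0.01,"tz": 0,"wx": 0,"wy": 0,"wz": 0,"jaw": 1},{"tx": -0.048,"ty": -0.014,"tz": 0,"wx": 0,"wy": 0,"wz": 0,"jaw": 1},{"tx": -0.03,"ty": 0,"tz": 0.01,"wx": 0,"wy": 0,"wz": 0,"jaw": 1}]'

```text
t: 2.9
position: [427.7, -280.7, 241.3]
tcp_rot: [0.709, 0.706, 0.0, 0.001]
force: [0.4, 0.4, -0.6]
finger_gap: 85.2
```

Run:
```python
from plant import bot
import cv2,numpy as np
from h import *
print(bot.get_obs()["position"],bot.get_obs()["force"])
d=bot.get_image("wrist"); cv2.imwrite("pics/w1.png",d["image"][:,:,::-1]);np.savez("w1.npz",**d)
W=cloud(d);z=W[...,2]
for zmin,lab in((75,"cap"),):
    k=(z>zmin)&(z<110)&(abs(W[...,0]-430)<60)&(abs(W[...,1]+305)<60)
    if k.sum(): print(lab,k.sum(),W[k].mean(0),W[k].min(0),W[k].max(0))
```

```text
[ 427.72626105 -280.71356327  241.30877258] [ 0.35195464  0.35018346 -0.64115458]
cap 544 [ 428.6023963  -302.93179697   88.58356482] [ 415.68015976 -317.12194721   75.21511401] [ 441.01273217 -291.63511323   92.1329211 ]
```

View pics/w1.png

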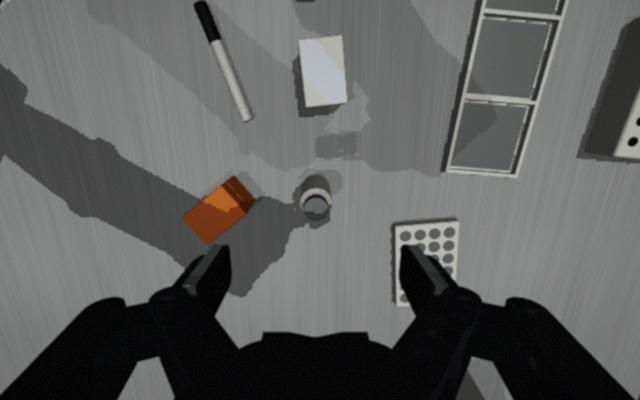

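send_rows --targets '[{"tx": -0.012,"ty": 0,"tz": 0,"wx": 0,"wy": 0,"wz": 0,"jaw": 0.5},{"tx": -0.011,"ty": 0.001,"tz": 0,"wx": 0,"wy": 0,"wz": 0,"jaw": 0.5},{"tx": 0,"ty": 0,"tz": 0.035,"wx": 0,"wy": 0,"wz": 0,"jaw": 0.5},{"tx": 0,"ty": 0,"tz": 0.04,"wx": 0,"wy": 0,"wz": 0,"jaw": 0.5},{"tx": 0,"ty": 0,"tz": 0.025,"wx": 0,"wy": 0,"wz": 0,"jaw": 0.5},{"tx": 0,"ty": 0,"tz": 0,"wx": 0,"wy": 0,"wz": 0,"jaw": 0.5}]'

```text
t: 3.55
position: [429.7, -297.6, 137.6]
tcp_rot: [0.707, 0.708, -0.001, -0.003]
force: [-0.6, 0.4, -0.0]
finger_gap: 64.0
```

send_rows --targets '[{"tx": -0.006,"ty": -0.001,"tz": 0,"wx": 0,"wy": 0,"wz": 0,"jaw": 0.5},{"tx": 0,"ty": 0,"tz": 0,"wx": 0,"wy": 0,"wz": 0,"jaw": 0.5}]'

```text
t: 3.75
position: [430.7, -307.0, 142.0]
tcp_rot: [0.707, 0.707, 0.0, 0.001]
force: [-0.0, 0.1, 0.1]
finger_gap: 63.9
```

Run:
```python
from plant import bot
for i in range(3):
    o=bot.get_obs();print(o["t"],o["position"],o["tcp_rot"]); bot.get_image("wrist")
```

```text
3.75 [ 430.70127775 -307.0241346   141.99877862] [7.07194183e-01 7.07017794e-01 2.19673086e-04 1.47563483e-03]
3.8 [ 430.73124903 -306.67927644  141.98346384] [7.07222802e-01 7.06989152e-01 3.97894217e-04 1.44538035e-03]
3.85 [ 430.65425217 -306.31924697  141.81713391] [7.07187525e-01 7.07024698e-01 4.92078292e-04 1.28012785e-03]
```

send_rows --targets '[{"tx": 0.002,"ty": -0.002,"tz": 0.02,"wx": 0,"wy": 0,"wz": 0,"jaw": 0.5},{"tx": 0,"ty": 0,"tz": 0.03,"wx": 0,"wy": 0,"wz": 0,"jaw": 0.5},{"tx": 0,"ty": 0,"tz": 0.03,"wx": 0,"wy": 0,"wz": 0,"jaw": 0.5},{"tx": 0,"ty": 0,"tz": 0.016,"wx": 0,"wy": 0,"wz": 0,"jaw": 0.5},{"tx": 0,"ty": 0,"tz": 0,"wx": 0,"wy": 0,"wz": 0,"jaw": 0.5},{"tx": 0,"ty": 0,"tz": 0,"wx": 0,"wy": 0,"wz": 0,"jaw": 0.5},{"tx": 0,"ty": 0,"tz": 0,"wx": 0,"wy": 0,"wz": 0,"jaw": 0.5}]'

```text
t: 4.6
position: [428.7, -304.1, 45.6]
tcp_rot: [0.707, 0.707, 0.0, 0.001]
force: [-0.6, -0.5, 0.4]
finger_gap: 64.2
```

send_rows --targets '[{"tx": 0,"ty": 0,"tz": 0,"wx": 0,"wy": 0,"wz": 0,"jaw": -0.5},{"tx": 0,"ty": 0,"tz": 0,"wx": 0,"wy": 0,"wz": 0,"jaw": -0.5},{"tx": 0,"ty": 0,"tz": 0,"wx": 0,"wy": 0,"wz": 0,"jaw": -0.5},{"tx": 0,"ty": 0,"tz": 0,"wx": 0,"wy": 0,"wz": 0,"jaw": -0.5},{"tx": 0,"ty": 0,"tz": 0,"wx": 0,"wy": 0,"wz": 0,"jaw": -0.5},{"tx": 0,"ty": 0,"tz": 0,"wx": 0,"wy": 0,"wz": 0,"jaw": -0.5}]' --squeeze 40

```text
t: 5.2
position: [428.4, -303.7, 45.2]
tcp_rot: [0.707, 0.707, 0.0, 0.001]
force: [-0.7, -0.6, 7.4]
finger_gap: 35.1
```

send_rows --targets '[{"tx": 0,"ty": 0,"tz": -0.01,"wx": 0,"wy": 0,"wz": 0,"jaw": -0.5},{"tx": 0,"ty": 0,"tz": -0.02,"wx": 0,"wy": 0,"wz": 0,"jaw": -0.5},{"tx": 0,"ty": 0,"tz": -0.03,"wx": 0,"wy": 0,"wz": 0,"jaw": -0.5},{"tx": 0,"ty": 0,"tz": -0.03,"wx": 0,"wy": 0,"wz": 0,"jaw": -0.5},{"tx": 0.01,"ty": 0.005,"tz": -0.02,"wx": 0,"wy": 0,"wz": 0,"jaw": -0.5},{"tx": 0.02,"ty": 0.01,"tz": -0.01,"wx": 0,"wy": 0,"wz": 0,"jaw": -0.5},{"tx": 0.03,"ty": 0.015,"tz": 0,"wx": 0,"wy": 0,"wz": 0,"jaw": -0.5},{"tx": 0.04,"ty": 0.02,"tz": 0,"wx": 0,"wy": 0,"wz": 0,"jaw": -0.5},{"tx": 0.04,"ty": 0.02,"tz": 0,"wx": 0,"wy": 0,"wz": 0,"jaw": -0.5},{"tx": 0.04,"ty": 0.02,"tz": 0,"wx": 0,"wy": 0,"wz": 0,"jaw": -0.5}]'

```text
t: 6.2
position: [518.3, -122.0, 165.2]
tcp_rot: [0.707, 0.707, 0.0, 0.0]
force: [0.4, -0.4, -0.9]
finger_gap: 35.1
```

send_rows --targets '[{"tx": 0.04,"ty": 0.02,"tz": 0,"wx": 0,"wy": 0,"wz": 0,"jaw": -0.5},{"tx": 0.04,"ty": 0.02,"tz": 0,"wx": 0,"wy": 0,"wz": 0,"jaw": -0.5},{"tx": 0.04,"ty": 0.02,"tz": 0,"wx": 0,"wy": 0,"wz": 0,"jaw": -0.5},{"tx": 0.04,"ty": 0.015,"tz": 0,"wx": 0,"wy": 0,"wz": 0,"jaw": -0.5},{"tx": 0.04,"ty": 0.015,"tz": 0,"wx": 0,"wy": 0,"wz": 0,"jaw": -0.5},{"tx": 0.04,"ty": 0.015,"tz": 0,"wx": 0,"wy": 0,"wz": 0,"jaw": -0.5},{"tx": 0.03,"ty": 0.005,"tz": 0,"wx": 0,"wy": 0,"wz": 0,"jaw": -0.5},{"tx": 0.02,"ty": 0,"tz": 0,"wx": 0,"wy": 0,"wz": 0,"jaw": -0.5},{"tx": 0,"ty": 0,"tz": 0,"wx": 0,"wy": 0,"wz": 0,"jaw": -0.5},{"tx": 0,"ty": 0,"tz": 0,"wx": 0,"wy": 0,"wz": 0,"jaw": -0.5}]'

```text
t: 7.2
position: [627.4, 165.4, 164.6]
tcp_rot: [0.707, 0.707, -0.0, 0.0]
force: [-0.4, -0.8, -0.1]
finger_gap: 34.9
```

send_rows --targets '[{"tx": 0.016,"ty": 0.003,"tz": 0,"wx": 0,"wy": 0,"wz": 0,"jaw": -0.5},{"tx": 0.016,"ty": 0.003,"tz": 0.01,"wx": 0,"wy": 0,"wz": 0,"jaw": -0.5},{"tx": 0,"ty": 0,"tz": 0.02,"wx": 0,"wy": 0,"wz": 0,"jaw": -0.5},{"tx": 0,"ty": 0,"tz": 0.02,"wx": 0,"wy": 0,"wz": 0,"jaw": -0.5},{"tx": 0,"ty": 0,"tz": 0,"wx": 0,"wy": 0,"wz": 0,"jaw": -0.5},{"tx": 0,"ty": 0,"tz": 0,"wx": 0,"wy": 0,"wz": 0,"jaw": -0.5}]'

```text
t: 7.8
position: [633.7, 198.5, 114.0]
tcp_rot: [0.707, 0.707, -0.0, -0.0]
force: [-0.1, 0.8, -0.7]
finger_gap: 35.0
```

Run:
```python
from plant import bot
import cv2,numpy as np
from h import *
print(bot.get_obs()["position"],bot.get_obs()["force"])
for n in("wrist","side"):
    d=bot.get_image(n); cv2.imwrite(f"pics/{n}2.png",d["image"][:,:,::-1]);np.savez(f"{n}2.npz",**d)
a=cv2.imread("pics/wrist2.png");cv2.imwrite("pics/s2.png",cv2.resize(cv2.imread("pics/side2.png")[80:280,180:480],None,fx=2.5,fy=2.5))
```

```text
[633.72995057 198.51306499 114.00807064] [-0.0890135   0.79514188 -0.6931928 ]
```

View pics/wrist2.png

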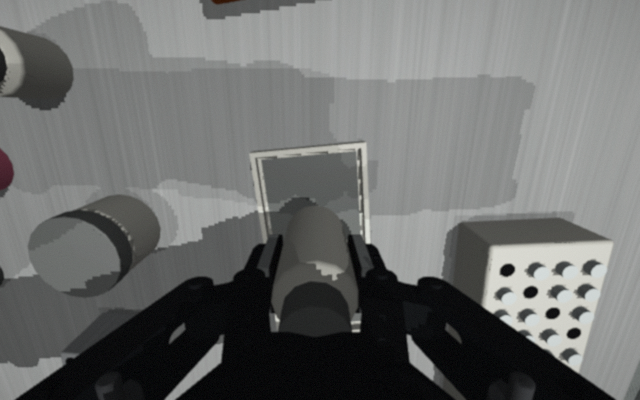

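View pics/s2.png

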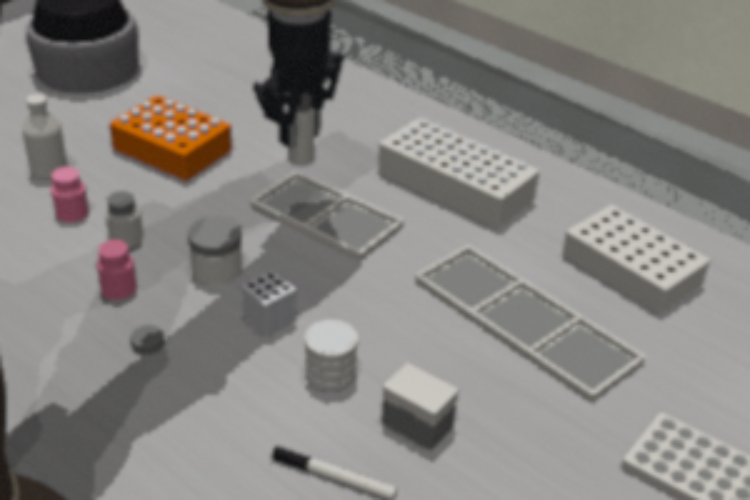

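Run:
```python
import numpy as np
from h import *
d=dict(np.load("wrist2.npz"))
print(ray(d,[[251,153],[367,143]],12))
c=np.array([638,153.5]);a=np.radians(5.86)
R=np.array([[np.cos(a),-np.sin(a)],[np.sin(a),np.cos(a)]])
for p in((-46,90),(46,90)):print(c+R@p)
# bottle bottom outline in cloud
W=cloud(d);z=W[...,2]
k=(z>60)&(z<100)&(abs(W[...,0]-633)<30)&(abs(W[...,1]-198)<40)
print(k.sum(), np.nanmin(W[k],0),np.nanmax(W[k],0))
```

```text
[[583.88469524 238.63291695  12.        ]
 [674.63167268 246.27683366  12.        ]]
[583.05155344 238.33317877]
[674.57079248 247.72620197]
1043 [610.13755474 200.4754743   68.91860137] [657.30388884 215.59947157  99.97849581]
```

send_rows --targets '[{"tx": 0,"ty": 0,"tz": 0.015,"wx": 0,"wy": 0,"wz": 0,"jaw": -0.5},{"tx": 0,"ty": 0,"tz": 0.02,"wx": 0,"wy": 0,"wz": 0,"jaw": -0.5},{"tx": 0,"ty": 0,"tz": 0.015,"wx": 0,"wy": 0,"wz": 0,"jaw": -0.5},{"tx": 0,"ty": 0,"tz": 0.008,"wx": 0,"wy": 0,"wz": 0,"jaw": -0.5},{"tx": 0,"ty": 0,"tz": 0.004,"wx": 0,"wy": 0,"wz": 0,"jaw": -0.5},{"tx": 0,"ty": 0,"tz": 0.001,"wx": 0,"wy": 0,"wz": 0,"jaw": -0.5},{"tx": 0,"ty": 0,"tz": 0,"wx": 0,"wy": 0,"wz": 0,"jaw": -0.5},{"tx": 0,"ty": 0,"tz": 0,"wx": 0,"wy": 0,"wz": 0,"jaw": -0.5}]'

```text
t: 8.7
position: [634.3, 198.5, 52.0]
tcp_rot: [0.707, 0.707, 0.001, 0.0]
force: [0.4, 0.9, -0.9]
finger_gap: 34.9
```

send_rows --targets '[{"tx": 0,"ty": 0,"tz": 0.001,"wx": 0,"wy": 0,"wz": 0,"jaw": -0.5},{"tx": 0,"ty": 0,"tz": 0.001,"wx": 0,"wy": 0,"wz": 0,"jaw": -0.5},{"tx": 0,"ty": 0,"tz": 0.001,"wx": 0,"wy": 0,"wz": 0,"jaw": -0.5},{"tx": 0,"ty": 0,"tz": 0,"wx": 0,"wy": 0,"wz": 0,"jaw": -0.5},{"tx": 0,"ty": 0,"tz": 0,"wx": 0,"wy": 0,"wz": 0,"jaw": -0.5}]'

```text
t: 9.2
position: [634.1, 198.6, 49.3]
tcp_rot: [0.707, 0.707, 0.0, -0.0]
force: [-2.3, -0.6, 8.9]
finger_gap: 34.8
```

send_rows --targets '[{"tx": 0,"ty": 0,"tz": 0,"wx": 0,"wy": 0,"wz": 0,"jaw": 0},{"tx": 0,"ty": 0,"tz": 0,"wx": 0,"wy": 0,"wz": 0,"jaw": 0.2},{"tx": 0,"ty": 0,"tz": 0,"wx": 0,"wy": 0,"wz": 0,"jaw": 0.6},{"tx": 0,"ty": 0,"tz": 0,"wx": 0,"wy": 0,"wz": 0,"jaw": 0.6},{"tx": 0,"ty": 0,"tz": -0.01,"wx": 0,"wy": 0,"wz": 0,"jaw": 0.6},{"tx": 0,"ty": 0,"tz": -0.03,"wx": 0,"wy": 0,"wz": 0,"jaw": 0.6},{"tx": 0,"ty": 0,"tz": -0.04,"wx": 0,"wy": 0,"wz": 0,"jaw": 0.6},{"tx": 0,"ty": 0,"tz": -0.04,"wx": 0,"wy": 0,"wz": 0,"jaw": 0.6},{"tx": -0.02,"ty": -0.01,"tz": -0.01,"wx": 0,"wy": 0,"wz": 0,"jaw": 0.6},{"tx": -0.04,"ty": -0.02,"tz": 0,"wx": 0,"wy": 0,"wz": 0,"jaw": 0.6}]'

```text
t: 10.2
position: [605.9, 141.5, 181.2]
tcp_rot: [0.705, 0.709, 0.003, 0.001]
force: [0.6, -0.3, -0.9]
finger_gap: 68.3
```

Run:
```python
import numpy as np
from h import *
for f in("w1.npz",):
    d=dict(np.load(f)); W=cloud(d)
    k=(W[...,2]>51)&(W[...,2]<62)&(abs(W[...,0]-437)<45)&(abs(W[...,1]+173)<45)
    P=W[k]; print(k.sum(),P.mean(0),cv2.minAreaRect(P[:,:2].astype(np.float32)))
```

```text
3026 [ 436.6897051  -170.85657518   55.56915334] ((436.7798767089844, -171.66049194335938), (44.071571350097656, 63.952545166015625), 5.981051921844482)
```

send_rows --targets '[{"tx": -0.045,"ty": -0.023,"tz": 0,"wx": 0,"wy": 0,"wz": 0,"jaw": 0.6},{"tx": -0.045,"ty": -0.024,"tz": 0,"wx": 0,"wy": 0,"wz": 0,"jaw": 0.6},{"tx": -0.045,"ty": -0.024,"tz": 0,"wx": 0,"wy": 0,"wz": 0,"jaw": 0.6},{"tx": -0.045,"ty": -0.024,"tz": 0,"wx": 0,"wy": 0,"wz": 0,"jaw": 0.6},{"tx": -0.045,"ty": -0.024,"tz": 0,"wx": 0,"wy": 0,"wz": 0,"jaw": 0.6},{"tx": -0.045,"ty": -0.024,"tz": 0,"wx": 0,"wy": 0,"wz": 0,"jaw": 0.6},{"tx": -0.03,"ty": -0.016,"tz": 0.01,"wx": 0,"wy": 0,"wz": 0,"jaw": 0.6},{"tx": -0.01,"ty": -0.008,"tz": 0.02,"wx": 0,"wy": 0,"wz": -0.1,"jaw": 0.6},{"tx": 0,"ty": 0,"tz": 0,"wx": 0,"wy": 0,"wz": 0,"jaw": 0.6},{"tx": 0,"ty": 0,"tz": 0,"wx": 0,"wy": 0,"wz": 0,"jaw": 0.6}]'

```text
t: 11.2
position: [439.7, -166.4, 148.9]
tcp_rot: [0.672, 0.74, 0.0, -0.0]
force: [0.2, -0.1, -0.1]
finger_gap: 68.2
```

```bash
cat > look.py <<'E'
import sys
from plant import bot
from h import *
n=sys.argv[1]; x,y,z0,z1=map(float,sys.argv[2:6])
d=bot.get_image("wrist"); cv2.imwrite(f"pics/{n}.png",d["image"][:,:,::-1]);np.savez(n+".npz",**d)
o=bot.get_obs();q=o["tcp_rot"];print(o["t"],o["position"],"yaw",np.degrees(2*np.arctan2(q[1],q[0]))-90)
W=cloud(d)
k=(W[...,2]>z0)&(W[...,2]<z1)&(abs(W[...,0]-x)<45)&(abs(W[...,1]-y)<45)
P=W[k]; print(k.sum(),P.mean(0),cv2.minAreaRect(P[:,:2].astype(np.float32)))
E
python3 look.py w3 437 -173 50 62
```

```text
11.25 [ 440.37915903 -165.99213912  149.07902417] yaw 5.630257793796503
4129 [ 436.49759077 -169.58708178   55.63222048] ((436.6730651855469, -171.5342254638672), (44.032066345214844, 64.41846466064453), 5.838120937347412)
```

View pics/w3.png

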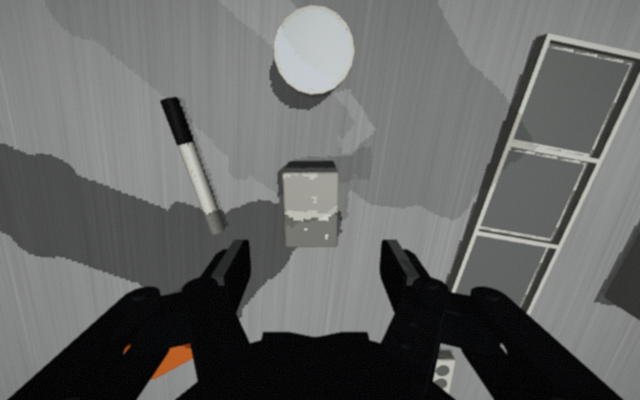

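send_rows --targets '[{"tx": -0.006,"ty": -0.004,"tz": 0.01,"wx": 0,"wy": 0,"wz": 0,"jaw": 0.6},{"tx": 0,"ty": 0,"tz": 0.03,"wx": 0,"wy": 0,"wz": 0,"jaw": 0.6},{"tx": 0,"ty": 0,"tz": 0.035,"wx": 0,"wy": 0,"wz": 0,"jaw": 0.6},{"tx": 0,"ty": 0,"tz": 0.03,"wx": 0,"wy": 0,"wz": 0,"jaw": 0.6},{"tx": 0,"ty": 0,"tz": 0.014,"wx": 0,"wy": 0,"wz": 0,"jaw": 0.6},{"tx": 0,"ty": 0,"tz": 0,"wx": 0,"wy": 0,"wz": 0,"jaw": 0.6},{"tx": 0,"ty": 0,"tz": 0,"wx": 0,"wy": 0,"wz": 0,"jaw": 0.6},{"tx": 0,"ty": 0,"tz": 0,"wx": 0,"wy": 0,"wz": 0,"jaw": 0.6}]'

```text
t: 12.05
position: [437.3, -172.8, 30.4]
tcp_rot: [0.671, 0.742, 0.001, 0.001]
force: [-1.1, 1.0, 0.5]
finger_gap: 68.6
```

send_rows --targets '[{"tx": 0,"ty": 0,"tz": 0,"wx": 0,"wy": 0,"wz": 0,"jaw": -0.3},{"tx": 0,"ty": 0,"tz": 0,"wx": 0,"wy": 0,"wz": 0,"jaw": -0.3},{"tx": 0,"ty": 0,"tz": 0,"wx": 0,"wy": 0,"wz": 0,"jaw": -0.3},{"tx": 0,"ty": 0,"tz": 0,"wx": 0,"wy": 0,"wz": 0,"jaw": -0.3},{"tx": 0,"ty": 0,"tz": 0,"wx": 0,"wy": 0,"wz": 0,"jaw": -0.3},{"tx": 0,"ty": 0,"tz": 0,"wx": 0,"wy": 0,"wz": 0,"jaw": -0.3}]'

```text
t: 12.65
position: [436.8, -172.9, 30.2]
tcp_rot: [0.671, 0.742, 0.001, 0.001]
force: [-0.7, 0.9, 8.4]
finger_gap: 43.8
```

send_rows --targets '[{"tx": 0,"ty": 0,"tz": -0.01,"wx": 0,"wy": 0,"wz": 0,"jaw": -0.3},{"tx": 0,"ty": 0,"tz": -0.025,"wx": 0,"wy": 0,"wz": 0,"jaw": -0.3},{"tx": 0,"ty": 0,"tz": -0.035,"wx": 0,"wy": 0,"wz": 0,"jaw": -0.3},{"tx": 0.005,"ty": 0.005,"tz": -0.03,"wx": 0,"wy": 0,"wz": 0,"jaw": -0.3},{"tx": 0.015,"ty": 0.015,"tz": -0.01,"wx": 0,"wy": 0,"wz": 0,"jaw": -0.3},{"tx": 0.03,"ty": 0.025,"tz": 0,"wx": 0,"wy": 0,"wz": 0,"jaw": -0.3},{"tx": 0.035,"ty": 0.03,"tz": 0,"wx": 0,"wy": 0,"wz": 0,"jaw": -0.3},{"tx": 0.035,"ty": 0.03,"tz": 0,"wx": 0,"wy": 0,"wz": 0,"jaw": -0.3},{"tx": 0.035,"ty": 0.03,"tz": 0,"wx": 0,"wy": 0,"wz": 0,"jaw": -0.3},{"tx": 0.035,"ty": 0.03,"tz": 0,"wx": 0,"wy": 0,"wz": 0,"jaw": -0.3}]'

```text
t: 13.65
position: [581.8, 34.2, 140.2]
tcp_rot: [0.671, 0.741, 0.0, 0.0]
force: [0.7, -0.4, -0.8]
finger_gap: 43.5
```

send_rows --targets '[{"tx": 0.03,"ty": 0.03,"tz": 0,"wx": 0,"wy": 0,"wz": 0,"jaw": -0.3},{"tx": 0.025,"ty": 0.02,"tz": 0,"wx": 0,"wy": 0,"wz": 0,"jaw": -0.3},{"tx": 0.015,"ty": 0.015,"tz": 0,"wx": 0,"wy": 0,"wz": 0,"jaw": -0.3},{"tx": 0,"ty": 0,"tz": 0.01,"wx": 0,"wy": 0,"wz": 0,"jaw": -0.3},{"tx": 0,"ty": 0,"tz": 0.02,"wx": 0,"wy": 0,"wz": 0,"jaw": -0.3},{"tx": 0,"ty": 0,"tz": 0.01,"wx": 0,"wy": 0,"wz": 0,"jaw": -0.3},{"tx": 0,"ty": 0,"tz": 0,"wx": 0,"wy": 0,"wz": 0,"jaw": -0.3},{"tx": 0,"ty": 0,"tz": 0,"wx": 0,"wy": 0,"wz": 0,"jaw": -0.3}]'

```text
t: 14.45
position: [638.8, 107.9, 99.8]
tcp_rot: [0.671, 0.741, -0.0, 0.0]
force: [-0.6, -0.0, -0.7]
finger_gap: 43.7
```

send_rows --targets '[{"tx": 0.001,"ty": 0.004,"tz": 0.01,"wx": 0,"wy": 0,"wz": 0,"jaw": -0.3},{"tx": 0,"ty": 0,"tz": 0.02,"wx": 0,"wy": 0,"wz": 0,"jaw": -0.3},{"tx": 0,"ty": 0,"tz": 0.02,"wx": 0,"wy": 0,"wz": 0,"jaw": -0.3},{"tx": 0,"ty": 0,"tz": 0.01,"wx": 0,"wy": 0,"wz": 0,"jaw": -0.3},{"tx": 0,"ty": 0,"tz": 0.003,"wx": 0,"wy": 0,"wz": 0,"jaw": -0.3},{"tx": 0,"ty": 0,"tz": 0.001,"wx": 0,"wy": 0,"wz": 0,"jaw": -0.3},{"tx": 0,"ty": 0,"tz": 0.001,"wx": 0,"wy": 0,"wz": 0,"jaw": -0.3},{"tx": 0,"ty": 0,"tz": 0,"wx": 0,"wy": 0,"wz": 0,"jaw": -0.3},{"tx": 0,"ty": 0,"tz": 0,"wx": 0,"wy": 0,"wz": 0,"jaw": -0.3}]'

```text
t: 15.35
position: [643.2, 110.1, 34.9]
tcp_rot: [0.671, 0.742, 0.0, 0.0]
force: [-0.3, -0.1, -2.0]
finger_gap: 43.8
```

send_rows --targets '[{"tx": 0,"ty": 0,"tz": 0.001,"wx": 0,"wy": 0,"wz": 0,"jaw": -0.3},{"tx": 0,"ty": 0,"tz": 0.0005,"wx": 0,"wy": 0,"wz": 0,"jaw": -0.3},{"tx": 0,"ty": 0,"tz": 0,"wx": 0,"wy": 0,"wz": 0,"jaw": -0.3},{"tx": 0,"ty": 0,"tz": 0,"wx": 0,"wy": 0,"wz": 0,"jaw": -0.3}]'

```text
t: 15.75
position: [643.2, 110.1, 34.3]
tcp_rot: [0.671, 0.742, 0.001, 0.0]
force: [-3.7, -0.1, 11.7]
finger_gap: 43.6
```

send_rows --targets '[{"tx": 0,"ty": 0,"tz": 0,"wx": 0,"wy": 0,"wz": 0,"jaw": 0.2},{"tx": 0,"ty": 0,"tz": 0,"wx": 0,"wy": 0,"wz": 0,"jaw": 0.4},{"tx": 0,"ty": 0,"tz": 0,"wx": 0,"wy": 0,"wz": 0,"jaw": 0.8},{"tx": 0,"ty": 0,"tz": 0,"wx": 0,"wy": 0,"wz": 0,"jaw": 0.8},{"tx": 0,"ty": 0,"tz": -0.01,"wx": 0,"wy": 0,"wz": 0,"jaw": 0.8},{"tx": 0,"ty": 0,"tz": -0.03,"wx": 0,"wy": 0,"wz": 0,"jaw": 0.8},{"tx": 0,"ty": 0,"tz": -0.04,"wx": 0,"wy": 0,"wz": 0,"jaw": 0.8},{"tx": 0,"ty": 0,"tz": -0.04,"wx": 0,"wy": 0,"wz": 0,"jaw": 0.8},{"tx": 0,"ty": 0,"tz": 0,"wx": 0,"wy": 0,"wz": 0.1,"jaw": 0.8}]'

```text
t: 16.65
position: [646.2, 109.5, 159.5]
tcp_rot: [0.708, 0.707, 0.004, 0.003]
force: [0.2, -0.4, 0.6]
finger_gap: 77.2
```

send_rows --targets '[{"tx": -0.015,"ty": -0.02,"tz": 0,"wx": 0,"wy": 0,"wz": 0,"jaw": 0.8},{"tx": -0.025,"ty": -0.035,"tz": 0,"wx": 0,"wy": 0,"wz": 0,"jaw": 0.8},{"tx": -0.03,"ty": -0.035,"tz": 0,"wx": 0,"wy": 0,"wz": 0,"jaw": 0.8},{"tx": -0.03,"ty": -0.035,"tz": 0,"wx": 0,"wy": 0,"wz": 0,"jaw": 0.8},{"tx": -0.03,"ty": -0.035,"tz": 0,"wx": 0,"wy": 0,"wz": 0,"jaw": 0.8},{"tx": -0.025,"ty": -0.035,"tz": 0,"wx": 0,"wy": 0,"wz": 0,"jaw": 0.8},{"tx": -0.01,"ty": -0.02,"tz": 0,"wx": 0,"wy": 0,"wz": 0,"jaw": 0.8},{"tx": 0,"ty": 0,"tz": 0,"wx": 0,"wy": 0,"wz": 0,"jaw": 0.8},{"tx": 0,"ty": 0,"tz": 0,"wx": 0,"wy": 0,"wz": 0,"jaw": 0.8}]'

```text
t: 17.55
position: [428.4, -54.9, 153.5]
tcp_rot: [0.707, 0.707, 0.001, 0.0]
force: [0.6, 0.2, -0.4]
finger_gap: 76.8
```

```bash
python3 look.py w4 429 -57 50 62
python3 - <<'E'
from plant import bot
from h import *
d=bot.get_image("top");cv2.imwrite("pics/top4.png",cv2.resize(d["image"][120:290,180:480,::-1],None,fx=2.5,fy=2.5))
E
```

```text
17.6 [428.96151582 -54.56323618 153.40230214] yaw 0.023330912798684267
3511 [428.1459793  -53.99121079  55.90231317] ((428.19952392578125, -55.08390808105469), (55.0294075012207, 54.86595153808594), 20.37143898010254)
```

View pics/w4.png

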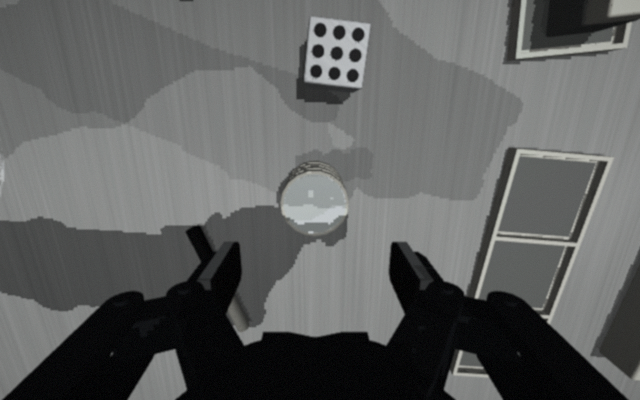

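View pics/top4.png

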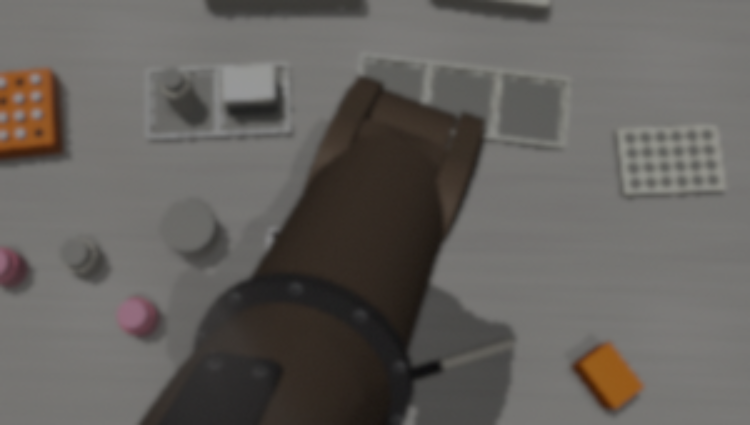

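Run:
```python
from h import *
d=dict(np.load("w3.npz")); print(ray(d,[[172,97],[215,228]],6))
d=dict(np.load("top0.npz")); print(ray(d,[[344,269],[386,257]],6))
```

```text
[[ 307.06104998  -95.27220254    6.        ]
 [ 344.19200444 -216.64095402    6.        ]]
[[ 306.45990935  -98.51287666    6.        ]
 [ 346.61716245 -223.15343358    6.        ]]
```

send_rows --targets '[{"tx": -0.001,"ty": -0.001,"tz": 0.01,"wx": 0,"wy": 0,"wz": 0,"jaw": 0.8},{"tx": 0,"ty": 0,"tz": 0.03,"wx": 0,"wy": 0,"wz": 0,"jaw": 0.8},{"tx": 0,"ty": 0,"tz": 0.035,"wx": 0,"wy": 0,"wz": 0,"jaw": 0.8},{"tx": 0,"ty": 0,"tz": 0.033,"wx": 0,"wy": 0,"wz": 0,"jaw": 0.8},{"tx": 0,"ty": 0,"tz": 0.014,"wx": 0,"wy": 0,"wz": 0,"jaw": 0.8},{"tx": 0,"ty": 0,"tz": 0,"wx": 0,"wy": 0,"wz": 0,"jaw": 0.8},{"tx": 0,"ty": 0,"tz": 0,"wx": 0,"wy": 0,"wz": 0,"jaw": 0.8},{"tx": 0,"ty": 0,"tz": 0,"wx": 0,"wy": 0,"wz": 0,"jaw": 0.8}]'

```text
t: 18.45
position: [427.5, -56.0, 31.3]
tcp_rot: [0.707, 0.707, 0.0, 0.0]
force: [0.4, -0.0, 0.4]
finger_gap: 76.9
```

send_rows --targets '[{"tx": 0,"ty": 0,"tz": 0,"wx": 0,"wy": 0,"wz": 0,"jaw": 0},{"tx": 0,"ty": 0,"tz": 0,"wx": 0,"wy": 0,"wz": 0,"jaw": 0},{"tx": 0,"ty": 0,"tz": 0,"wx": 0,"wy": 0,"wz": 0,"jaw": 0},{"tx": 0,"ty": 0,"tz": 0,"wx": 0,"wy": 0,"wz": 0,"jaw": 0},{"tx": 0,"ty": 0,"tz": 0,"wx": 0,"wy": 0,"wz": 0,"jaw": 0},{"tx": 0,"ty": 0,"tz": 0,"wx": 0,"wy": 0,"wz": 0,"jaw": 0}]'

```text
t: 19.05
position: [427.5, -55.8, 31.7]
tcp_rot: [0.707, 0.707, 0.001, 0.0]
force: [-1.3, -0.5, 7.5]
finger_gap: 55.3
```

send_rows --targets '[{"tx": 0,"ty": 0,"tz": -0.01,"wx": 0,"wy": 0,"wz": 0,"jaw": 0},{"tx": 0,"ty": 0,"tz": -0.02,"wx": 0,"wy": 0,"wz": 0,"jaw": 0},{"tx": 0,"ty": 0,"tz": -0.03,"wx": 0,"wy": 0,"wz": 0,"jaw": 0},{"tx": 0,"ty": 0.01,"tz": -0.02,"wx": 0,"wy": 0,"wz": 0,"jaw": 0},{"tx": -0.01,"ty": 0.025,"tz": 0,"wx": 0,"wy": 0,"wz": 0,"jaw": 0},{"tx": -0.018,"ty": 0.035,"tz": 0,"wx": 0,"wy": 0,"wz": 0,"jaw": 0},{"tx": -0.018,"ty": 0.04,"tz": 0,"wx": 0,"wy": 0,"wz": 0,"jaw": 0},{"tx": -0.018,"ty": 0.04,"tz": 0,"wx": 0,"wy": 0,"wz": 0,"jaw": 0},{"tx": -0.018,"ty": 0.035,"tz": 0,"wx": 0,"wy": 0,"wz": 0,"jaw": 0},{"tx": -0.01,"ty": 0.025,"tz": 0,"wx": 0,"wy": 0,"wz": 0,"jaw": 0}]'

```text
t: 20.05
position: [638.7, -149.7, 111.9]
tcp_rot: [0.707, 0.707, -0.0, 0.001]
force: [0.6, -0.2, -1.5]
finger_gap: 55.3
```

send_rows --targets '[{"tx": -0.005,"ty": 0.013,"tz": 0,"wx": 0,"wy": 0,"wz": 0,"jaw": 0},{"tx": 0,"ty": 0,"tz": 0,"wx": 0,"wy": 0,"wz": 0,"jaw": 0},{"tx": 0,"ty": 0,"tz": 0,"wx": 0,"wy": 0,"wz": 0,"jaw": 0},{"tx": 0,"ty": 0,"tz": 0,"wx": 0,"wy": 0,"wz": 0,"jaw": 0}]'

```text
t: 20.45
position: [648.8, -152.3, 111.1]
tcp_rot: [0.707, 0.707, -0.0, -0.0]
force: [-0.2, 0.2, -0.9]
finger_gap: 55.2
```

```bash
python3 look.py w5 650 -153 50 100
```

```text
20.5 [ 648.936112   -152.34202379  111.1655574 ] yaw 0.009433963859351024
733 [ 649.02900002 -129.37483929   91.80674686] ((649.248291015625, -135.26502990722656), (22.443710327148438, 67.54414367675781), 89.42491912841797)
```

View pics/w5.png

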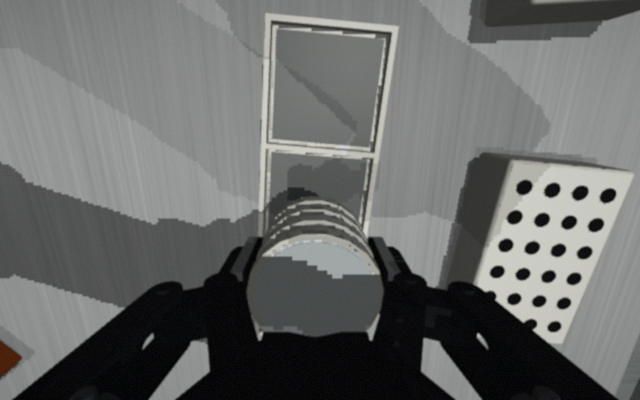

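Run:
```python
from h import *
d=dict(np.load("w5.npz")); print(ray(d,[[265,14],[398,27]],12)); print(ray(d,[[512,158],[480,285]],40))
c=np.array([650.7,-153.4]);a=np.radians(-4.75)
R=np.array([[np.cos(a),-np.sin(a)],[np.sin(a),np.cos(a)]])
for p in((-46,134),(46,134)):print(c+R@p)
```

```text
[[615.27230968 -17.16497788  12.        ]
 [706.5012126  -25.13925625  12.        ]]
[[ 783.4451695  -111.32879613   40.        ]
 [ 777.98072978 -210.88492784   40.        ]]
[615.95428669 -16.05104512]
[707.63831292 -23.66940021]
```

send_rows --targets '[{"tx": -0.001,"ty": 0.001,"tz": 0.015,"wx": 0,"wy": 0,"wz": 0,"jaw": 0},{"tx": 0,"ty": 0,"tz": 0.02,"wx": 0,"wy": 0,"wz": 0,"jaw": 0},{"tx": 0,"ty": 0,"tz": 0.02,"wx": 0,"wy": 0,"wz": 0,"jaw": 0},{"tx": 0,"ty": 0,"tz": 0.01,"wx": 0,"wy": 0,"wz": 0,"jaw": 0},{"tx": 0,"ty": 0,"tz": 0.006,"wx": 0,"wy": 0,"wz": 0,"jaw": 0},{"tx": 0,"ty": 0,"tz": 0.002,"wx": 0,"wy": 0,"wz": 0,"jaw": 0},{"tx": 0,"ty": 0,"tz": 0.001,"wx": 0,"wy": 0,"wz": 0,"jaw": 0},{"tx": 0,"ty": 0,"tz": 0,"wx": 0,"wy": 0,"wz": 0,"jaw": 0},{"tx": 0,"ty": 0,"tz": 0,"wx": 0,"wy": 0,"wz": 0,"jaw": 0}]'

```text
t: 21.4
position: [651.2, -154.1, 37.5]
tcp_rot: [0.707, 0.707, 0.0, 0.0]
force: [-0.5, 0.1, -0.6]
finger_gap: 55.0
```

send_rows --targets '[{"tx": 0,"ty": 0,"tz": 0.001,"wx": 0,"wy": 0,"wz": 0,"jaw": 0},{"tx": 0,"ty": 0,"tz": 0.001,"wx": 0,"wy": 0,"wz": 0,"jaw": 0},{"tx": 0,"ty": 0,"tz": 0.0005,"wx": 0,"wy": 0,"wz": 0,"jaw": 0},{"tx": 0,"ty": 0,"tz": 0,"wx": 0,"wy": 0,"wz": 0,"jaw": 0},{"tx": 0,"ty": 0,"tz": 0,"wx": 0,"wy": 0,"wz": 0,"jaw": 0}]'

```text
t: 21.9
position: [651.1, -154.0, 35.8]
tcp_rot: [0.707, 0.707, 0.001, 0.0]
force: [-4.4, 1.5, 12.2]
finger_gap: 55.2
```

send_rows --targets '[{"tx": 0,"ty": 0,"tz": 0,"wx": 0,"wy": 0,"wz": 0,"jaw": 0.4},{"tx": 0,"ty": 0,"tz": 0,"wx": 0,"wy": 0,"wz": 0,"jaw": 0.6},{"tx": 0,"ty": 0,"tz": 0,"wx": 0,"wy": 0,"wz": 0,"jaw": 0.8},{"tx": 0,"ty": 0,"tz": 0,"wx": 0,"wy": 0,"wz": 0,"jaw": 0.8},{"tx": 0,"ty": 0,"tz": -0.01,"wx": 0,"wy": 0,"wz": 0,"jaw": 0.8},{"tx": 0,"ty": 0,"tz": -0.03,"wx": 0,"wy": 0,"wz": 0,"jaw": 0.8},{"tx": 0,"ty": 0,"tz": -0.04,"wx": 0,"wy": 0,"wz": 0,"jaw": 0.8},{"tx": 0,"ty": 0,"tz": -0.04,"wx": 0,"wy": 0,"wz": 0,"jaw": 0.6},{"tx": 0.02,"ty": -0.015,"tz": -0.01,"wx": 0,"wy": 0,"wz": 0,"jaw": 0.6},{"tx": 0.04,"ty": -0.025,"tz": 0,"wx": 0,"wy": 0,"wz": 0,"jaw": 0.6}]'

```text
t: 22.9
position: [612.5, -97.8, 167.8]
tcp_rot: [0.709, 0.705, 0.001, 0.003]
force: [-0.1, 0.5, -0.2]
finger_gap: 68.5
```

send_rows --targets '[{"tx": 0.044,"ty": -0.022,"tz": 0,"wx": 0,"wy": 0,"wz": 0,"jaw": 0.6},{"tx": 0.044,"ty": -0.022,"tz": 0,"wx": 0,"wy": 0,"wz": 0,"jaw": 0.6},{"tx": 0.044,"ty": -0.022,"tz": 0,"wx": 0,"wy": 0,"wz": 0,"jaw": 0.6},{"tx": 0.044,"ty": -0.022,"tz": 0,"wx": 0,"wy": 0,"wz": 0,"jaw": 0.6},{"tx": 0.044,"ty": -0.022,"tz": 0,"wx": 0,"wy": 0,"wz": 0,"jaw": 0.6},{"tx": 0.044,"ty": -0.022,"tz": 0,"wx": 0,"wy": 0,"wz": 0,"jaw": 0.6},{"tx": 0.044,"ty": -0.022,"tz": 0,"wx": 0,"wy": 0,"wz": 0,"jaw": 0.6},{"tx": 0.044,"ty": -0.022,"tz": 0,"wx": 0,"wy": 0,"wz": 0,"jaw": 0.6},{"tx": 0.03,"ty": -0.005,"tz": 0,"wx": 0,"wy": 0,"wz": 0,"jaw": 0.6},{"tx": 0.012,"ty": -0.002,"tz": 0,"wx": 0,"wy": 0,"wz": 0,"jaw": 0.6}]'

```text
t: 23.9
position: [426.4, 303.9, 164.8]
tcp_rot: [0.705, 0.709, 0.001, -0.001]
force: [0.0, 0.3, 0.5]
finger_gap: 67.8
```

send_rows --targets '[{"tx": 0,"ty": 0,"tz": 0,"wx": 0,"wy": 0,"wz": 0,"jaw": 0.6},{"tx": 0,"ty": 0,"tz": 0,"wx": 0,"wy": 0,"wz": 0,"jaw": 0.6}]'

```text
t: 24.1
position: [428.5, 298.5, 164.6]
tcp_rot: [0.708, 0.707, -0.0, 0.0]
force: [0.5, -0.7, -0.6]
finger_gap: 68.5
```

```bash
python3 look.py w6 428 300 52 66
```

```text
24.15 [428.67459194 298.03632497 164.57592403] yaw -0.15711065088471798
1264 [427.29586107 302.88652672  59.48792252] ((427.3415222167969, 302.02740478515625), (32.713504791259766, 33.36564636230469), 45.26041030883789)
```

View pics/w6.png

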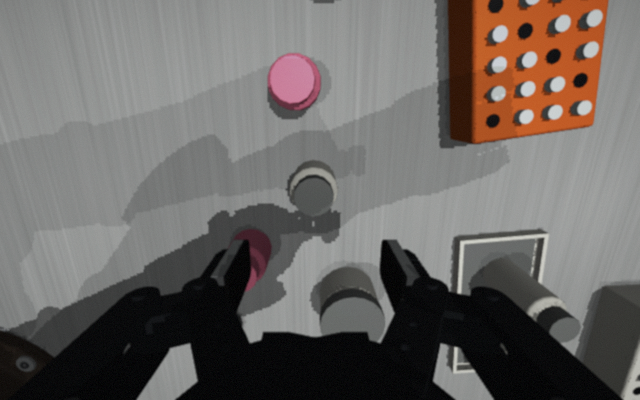

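send_rows --targets '[{"tx": 0.0035,"ty": -0.001,"tz": 0.015,"wx": 0,"wy": 0,"wz": 0,"jaw": 0.6},{"tx": 0,"ty": 0,"tz": 0.035,"wx": 0,"wy": 0,"wz": 0,"jaw": 0.6},{"tx": 0,"ty": 0,"tz": 0.035,"wx": 0,"wy": 0,"wz": 0,"jaw": 0.6},{"tx": 0,"ty": 0,"tz": 0.035,"wx": 0,"wy": 0,"wz": 0,"jaw": 0.6},{"tx": 0,"ty": 0,"tz": 0.016,"wx": 0,"wy": 0,"wz": 0,"jaw": 0.6},{"tx": 0,"ty": 0,"tz": 0,"wx": 0,"wy": 0,"wz": 0,"jaw": 0.6},{"tx": 0,"ty": 0,"tz": 0,"wx": 0,"wy": 0,"wz": 0,"jaw": 0.6},{"tx": 0,"ty": 0,"tz": 0,"wx": 0,"wy": 0,"wz": 0,"jaw": 0.6}]'

```text
t: 24.95
position: [427.9, 303.3, 29.6]
tcp_rot: [0.708, 0.707, 0.001, 0.0]
force: [-0.9, -0.1, -0.1]
finger_gap: 68.3
```

send_rows --targets '[{"tx": 0,"ty": 0,"tz": 0,"wx": 0,"wy": 0,"wz": 0,"jaw": -0.3},{"tx": 0,"ty": 0,"tz": 0,"wx": 0,"wy": 0,"wz": 0,"jaw": -0.3},{"tx": 0,"ty": 0,"tz": 0,"wx": 0,"wy": 0,"wz": 0,"jaw": -0.3},{"tx": 0,"ty": 0,"tz": 0,"wx": 0,"wy": 0,"wz": 0,"jaw": -0.3},{"tx": 0,"ty": 0,"tz": 0,"wx": 0,"wy": 0,"wz": 0,"jaw": -0.3},{"tx": 0,"ty": 0,"tz": 0,"wx": 0,"wy": 0,"wz": 0,"jaw": -0.3}]'

```text
t: 25.55
position: [427.3, 303.9, 29.5]
tcp_rot: [0.707, 0.707, 0.001, -0.0]
force: [-1.1, -1.2, 9.7]
finger_gap: 42.9
```

send_rows --targets '[{"tx": 0,"ty": 0,"tz": -0.01,"wx": 0,"wy": 0,"wz": 0,"jaw": -0.3},{"tx": 0,"ty": 0,"tz": -0.025,"wx": 0,"wy": 0,"wz": 0,"jaw": -0.3},{"tx": 0,"ty": 0,"tz": -0.035,"wx": 0,"wy": 0,"wz": 0,"jaw": -0.3},{"tx": 0,"ty": 0,"tz": -0.03,"wx": 0,"wy": 0,"wz": 0,"jaw": -0.3},{"tx": -0.01,"ty": 0,"tz": -0.02,"wx": 0,"wy": 0,"wz": 0,"jaw": -0.3},{"tx": -0.025,"ty": 0.01,"tz": 0,"wx": 0,"wy": 0,"wz": 0,"jaw": -0.3},{"tx": -0.035,"ty": 0.02,"tz": 0,"wx": 0,"wy": 0,"wz": 0,"jaw": -0.3},{"tx": -0.035,"ty": 0.022,"tz": 0,"wx": 0,"wy": 0,"wz": 0,"jaw": -0.3},{"tx": -0.035,"ty": 0.024,"tz": 0,"wx": 0,"wy": 0,"wz": 0,"jaw": -0.3},{"tx": -0.035,"ty": 0.024,"tz": 0,"wx": 0,"wy": 0,"wz": 0,"jaw": -0.3}]'

```text
t: 26.55
position: [527.5, 127.3, 149.2]
tcp_rot: [0.707, 0.707, 0.0, 0.0]
force: [0.5, -0.2, 0.5]
finger_gap: 42.9
```

send_rows --targets '[{"tx": -0.035,"ty": 0.024,"tz": 0,"wx": 0,"wy": 0,"wz": 0,"jaw": -0.3},{"tx": -0.035,"ty": 0.024,"tz": 0,"wx": 0,"wy": 0,"wz": 0,"jaw": -0.3},{"tx": -0.035,"ty": 0.024,"tz": 0,"wx": 0,"wy": 0,"wz": 0,"jaw": -0.3},{"tx": -0.035,"ty": 0.024,"tz": 0,"wx": 0,"wy": 0,"wz": 0,"jaw": -0.3},{"tx": -0.03,"ty": 0.018,"tz": 0,"wx": 0,"wy": 0,"wz": 0,"jaw": -0.3},{"tx": -0.018,"ty": 0.012,"tz": 0,"wx": 0,"wy": 0,"wz": 0,"jaw": -0.3},{"tx": -0.006,"ty": 0.004,"tz": 0.01,"wx": 0,"wy": 0,"wz": 0,"jaw": -0.3},{"tx": 0,"ty": 0,"tz": 0.02,"wx": 0,"wy": 0,"wz": 0,"jaw": -0.3},{"tx": 0,"ty": 0,"tz": 0.02,"wx": 0,"wy": 0,"wz": 0,"jaw": -0.3},{"tx": 0,"ty": 0,"tz": 0,"wx": 0,"wy": 0,"wz": 0,"jaw": -0.3}]'

```text
t: 27.55
position: [654.4, -63.4, 95.4]
tcp_rot: [0.707, 0.708, -0.002, -0.002]
force: [-0.8, 0.2, -0.2]
finger_gap: 42.9
```

send_rows --targets '[{"tx": 0,"ty": 0,"tz": 0,"wx": 0,"wy": 0,"wz": 0,"jaw": -0.3},{"tx": 0,"ty": 0,"tz": 0,"wx": 0,"wy": 0,"wz": 0,"jaw": -0.3}]'

```text
t: 27.75
position: [657.2, -65.0, 99.4]
tcp_rot: [0.707, 0.707, 0.0, 0.0]
force: [0.6, -0.7, -0.1]
finger_gap: 43.2
```

send_rows --targets '[{"tx": -0.001,"ty": 0,"tz": 0.015,"wx": 0,"wy": 0,"wz": 0,"jaw": -0.3},{"tx": 0,"ty": 0,"tz": 0.02,"wx": 0,"wy": 0,"wz": 0,"jaw": -0.3},{"tx": 0,"ty": 0,"tz": 0.015,"wx": 0,"wy": 0,"wz": 0,"jaw": -0.3},{"tx": 0,"ty": 0,"tz": 0.008,"wx": 0,"wy": 0,"wz": 0,"jaw": -0.3},{"tx": 0,"ty": 0,"tz": 0.004,"wx": 0,"wy": 0,"wz": 0,"jaw": -0.3},{"tx": 0,"ty": 0,"tz": 0.002,"wx": 0,"wy": 0,"wz": 0,"jaw": -0.3},{"tx": 0,"ty": 0,"tz": 0.001,"wx": 0,"wy": 0,"wz": 0,"jaw": -0.3},{"tx": 0,"ty": 0,"tz": 0,"wx": 0,"wy": 0,"wz": 0,"jaw": -0.3},{"tx": 0,"ty": 0,"tz": 0,"wx": 0,"wy": 0,"wz": 0,"jaw": -0.3}]'

```text
t: 28.65
position: [657.1, -66.5, 33.8]
tcp_rot: [0.707, 0.707, 0.0, 0.0]
force: [-0.3, 0.0, -0.2]
finger_gap: 42.9
```

send_rows --targets '[{"tx": 0,"ty": 0,"tz": 0.001,"wx": 0,"wy": 0,"wz": 0,"jaw": -0.3},{"tx": 0,"ty": 0,"tz": 0,"wx": 0,"wy": 0,"wz": 0,"jaw": -0.3},{"tx": 0,"ty": 0,"tz": 0,"wx": 0,"wy": 0,"wz": 0,"jaw": -0.3},{"tx": 0,"ty": 0,"tz": 0,"wx": 0,"wy": 0,"wz": 0,"jaw": -0.3}]'

```text
t: 29.05
position: [657.2, -66.5, 33.6]
tcp_rot: [0.707, 0.707, 0.001, 0.0]
force: [-2.6, -0.2, 8.8]
finger_gap: 42.7
```

send_rows --targets '[{"tx": 0,"ty": 0,"tz": 0,"wx": 0,"wy": 0,"wz": 0,"jaw": 0.2},{"tx": 0,"ty": 0,"tz": 0,"wx": 0,"wy": 0,"wz": 0,"jaw": 0.4},{"tx": 0,"ty": 0,"tz": 0,"wx": 0,"wy": 0,"wz": 0,"jaw": 0.7},{"tx": 0,"ty": 0,"tz": 0,"wx": 0,"wy": 0,"wz": 0,"jaw": 0.7},{"tx": 0,"ty": 0,"tz": -0.01,"wx": 0,"wy": 0,"wz": 0,"jaw": 0.7},{"tx": 0,"ty": 0,"tz": -0.03,"wx": 0,"wy": 0,"wz": 0,"jaw": 0.7},{"tx": 0,"ty": 0,"tz": -0.04,"wx": 0,"wy": 0,"wz": 0,"jaw": 0.7},{"tx": 0,"ty": 0,"tz": -0.04,"wx": 0,"wy": 0,"wz": 0,"jaw": 0.7},{"tx": 0.01,"ty": -0.02,"tz": 0,"wx": 0,"wy": 0,"wz": 0,"jaw": 0.7},{"tx": 0.02,"ty": -0.035,"tz": 0,"wx": 0,"wy": 0,"wz": 0,"jaw": 0.7}]'

```text
t: 30.05
position: [603.6, -38.3, 154.7]
tcp_rot: [0.708, 0.706, 0.001, 0.002]
force: [-1.1, 0.3, 0.9]
finger_gap: 72.5
```

send_rows --targets '[{"tx": 0.022,"ty": -0.035,"tz": 0,"wx": 0,"wy": 0,"wz": 0,"jaw": 0.7},{"tx": 0.022,"ty": -0.035,"tz": 0,"wx": 0,"wy": 0,"wz": 0,"jaw": 0.7},{"tx": 0.022,"ty": -0.035,"tz": 0,"wx": 0,"wy": 0,"wz": 0,"jaw": 0.7},{"tx": 0.016,"ty": -0.035,"tz": 0,"wx": 0,"wy": 0,"wz": 0,"jaw": 0.7},{"tx": 0.01,"ty": -0.018,"tz": 0,"wx": 0,"wy": 0,"wz": 0,"jaw": 0.7},{"tx": 0,"ty": 0,"tz": 0,"wx": 0,"wy": 0,"wz": 0.08,"jaw": 0.7},{"tx": 0,"ty": 0,"tz": 0,"wx": 0,"wy": 0,"wz": 0,"jaw": 0.7},{"tx": 0,"ty": 0,"tz": 0,"wx": 0,"wy": 0,"wz": 0,"jaw": 0.7}]'

```text
t: 30.85
position: [444.4, 55.4, 152.8]
tcp_rot: [0.734, 0.679, 0.0, 0.0]
force: [0.7, 0.2, -0.5]
finger_gap: 72.8
```

```bash
python3 look.py w7 444 56 45 56
```

```text
30.9 [444.44802084  55.27707211 152.70676701] yaw -4.512940039660478
2698 [444.33792148  58.78440659  49.79584577] ((444.5008544921875, 57.710174560546875), (44.188499450683594, 43.45295715332031), 83.98391723632812)
```

View pics/w7.png

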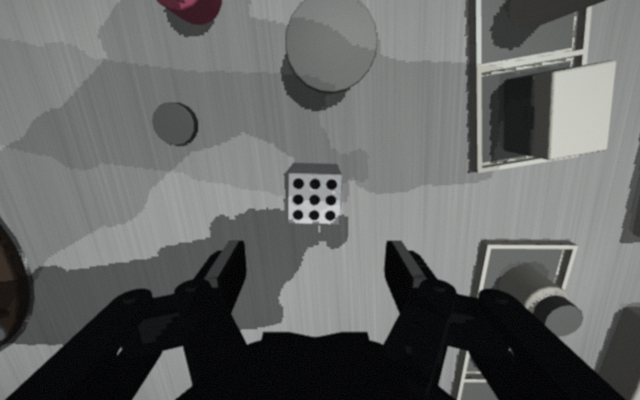

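send_rows --targets '[{"tx": 0.0015,"ty": 0,"tz": 0.015,"wx": 0,"wy": 0,"wz": 0,"jaw": 0.7},{"tx": 0,"ty": 0,"tz": 0.03,"wx": 0,"wy": 0,"wz": 0,"jaw": 0.7},{"tx": 0,"ty": 0,"tz": 0.035,"wx": 0,"wy": 0,"wz": 0,"jaw": 0.7},{"tx": 0,"ty": 0,"tz": 0.03,"wx": 0,"wy": 0,"wz": 0,"jaw": 0.7},{"tx": 0,"ty": 0,"tz": 0.014,"wx": 0,"wy": 0,"wz": 0,"jaw": 0.7},{"tx": 0,"ty": 0,"tz": 0,"wx": 0,"wy": 0,"wz": 0,"jaw": 0.7},{"tx": 0,"ty": 0,"tz": 0,"wx": 0,"wy": 0,"wz": 0,"jaw": 0.7},{"tx": 0,"ty": 0,"tz": 0,"wx": 0,"wy": 0,"wz": 0,"jaw": 0.7}]'

```text
t: 31.7
position: [444.8, 56.9, 29.1]
tcp_rot: [0.735, 0.678, 0.001, 0.0]
force: [-0.3, 0.0, -0.4]
finger_gap: 72.9
```

send_rows --targets '[{"tx": 0,"ty": 0,"tz": 0,"wx": 0,"wy": 0,"wz": 0,"jaw": -0.3},{"tx": 0,"ty": 0,"tz": 0,"wx": 0,"wy": 0,"wz": 0,"jaw": -0.3},{"tx": 0,"ty": 0,"tz": 0,"wx": 0,"wy": 0,"wz": 0,"jaw": -0.3},{"tx": 0,"ty": 0,"tz": 0,"wx": 0,"wy": 0,"wz": 0,"jaw": -0.3},{"tx": 0,"ty": 0,"tz": 0,"wx": 0,"wy": 0,"wz": 0,"jaw": -0.3},{"tx": 0,"ty": 0,"tz": 0,"wx": 0,"wy": 0,"wz": 0,"jaw": -0.3}]' --squeeze 60

```text
t: 32.3
position: [444.4, 57.4, 29.2]
tcp_rot: [0.735, 0.678, 0.001, 0.0]
force: [-1.9, 0.8, 10.9]
finger_gap: 43.3
```

send_rows --targets '[{"tx": 0,"ty": 0,"tz": -0.01,"wx": 0,"wy": 0,"wz": 0,"jaw": -0.3},{"tx": 0,"ty": 0,"tz": -0.025,"wx": 0,"wy": 0,"wz": 0,"jaw": -0.3},{"tx": 0,"ty": 0,"tz": -0.035,"wx": 0,"wy": 0,"wz": 0,"jaw": -0.3},{"tx": 0,"ty": 0,"tz": -0.03,"wx": 0,"wy": 0,"wz": 0,"jaw": -0.3},{"tx": -0.01,"ty": 0.005,"tz": -0.02,"wx": 0,"wy": 0,"wz": 0,"jaw": -0.3},{"tx": -0.022,"ty": 0.016,"tz": 0,"wx": 0,"wy": 0,"wz": 0,"jaw": -0.3},{"tx": -0.032,"ty": 0.025,"tz": 0,"wx": 0,"wy": 0,"wz": 0,"jaw": -0.3},{"tx": -0.035,"ty": 0.028,"tz": 0,"wx": 0,"wy": 0,"wz": 0,"jaw": -0.3},{"tx": -0.035,"ty": 0.028,"tz": 0,"wx": 0,"wy": 0,"wz": 0,"jaw": -0.3},{"tx": -0.035,"ty": 0.028,"tz": 0,"wx": 0,"wy": 0,"wz": 0,"jaw": -0.3}]'

```text
t: 33.3
position: [560.5, -123.1, 149.0]
tcp_rot: [0.735, 0.678, 0.0, -0.0]
force: [0.8, 0.9, -2.5]
finger_gap: 43.5
```

send_rows --targets '[{"tx": -0.035,"ty": 0.028,"tz": 0,"wx": 0,"wy": 0,"wz": 0,"jaw": -0.3},{"tx": -0.035,"ty": 0.028,"tz": 0,"wx": 0,"wy": 0,"wz": 0,"jaw": -0.3},{"tx": -0.025,"ty": 0.02,"tz": 0,"wx": 0,"wy": 0,"wz": 0,"jaw": -0.3},{"tx": -0.013,"ty": 0.011,"tz": 0,"wx": 0,"wy": 0,"wz": 0,"jaw": -0.3},{"tx": -0.005,"ty": 0.004,"tz": 0,"wx": 0,"wy": 0,"wz": 0,"jaw": -0.3},{"tx": 0,"ty": 0,"tz": 0.015,"wx": 0,"wy": 0,"wz": 0,"jaw": -0.3},{"tx": 0,"ty": 0,"tz": 0.02,"wx": 0,"wy": 0,"wz": 0,"jaw": -0.3},{"tx": 0,"ty": 0,"tz": 0.015,"wx": 0,"wy": 0,"wz": 0,"jaw": -0.3},{"tx": 0,"ty": 0,"tz": 0,"wx": 0,"wy": 0,"wz": 0,"jaw": -0.3},{"tx": 0,"ty": 0,"tz": 0,"wx": 0,"wy": 0,"wz": 0,"jaw": -0.3}]'

```text
t: 34.3
position: [641.4, -240.9, 98.1]
tcp_rot: [0.735, 0.678, -0.0, -0.0]
force: [-0.4, -0.5, -1.1]
finger_gap: 43.1
```

send_rows --targets '[{"tx": 0,"ty": 0,"tz": 0,"wx": 0,"wy": 0,"wz": 0,"jaw": -0.3}]'

```text
t: 34.4
position: [642.1, -241.7, 99.2]
tcp_rot: [0.735, 0.678, 0.0, 0.001]
force: [0.4, -0.1, -1.5]
finger_gap: 43.8
```

send_rows --targets '[{"tx": 0,"ty": 0.001,"tz": 0.015,"wx": 0,"wy": 0,"wz": 0,"jaw": -0.3},{"tx": 0,"ty": 0,"tz": 0.02,"wx": 0,"wy": 0,"wz": 0,"jaw": -0.3},{"tx": 0,"ty": 0,"tz": 0.015,"wx": 0,"wy": 0,"wz": 0,"jaw": -0.3},{"tx": 0,"ty": 0,"tz": 0.008,"wx": 0,"wy": 0,"wz": 0,"jaw": -0.3},{"tx": 0,"ty": 0,"tz": 0.004,"wx": 0,"wy": 0,"wz": 0,"jaw": -0.3},{"tx": 0,"ty": 0,"tz": 0.002,"wx": 0,"wy": 0,"wz": 0,"jaw": -0.3},{"tx": 0,"ty": 0,"tz": 0,"wx": 0,"wy": 0,"wz": 0,"jaw": -0.3},{"tx": 0,"ty": 0,"tz": 0,"wx": 0,"wy": 0,"wz": 0,"jaw": -0.3}]'

```text
t: 35.2
position: [643.1, -242.1, 35.0]
tcp_rot: [0.735, 0.678, 0.0, 0.0]
force: [-0.0, -0.9, -0.9]
finger_gap: 43.5
```

send_rows --targets '[{"tx": 0,"ty": 0,"tz": 0.001,"wx": 0,"wy": 0,"wz": 0,"jaw": -0.3},{"tx": 0,"ty": 0,"tz": 0.001,"wx": 0,"wy": 0,"wz": 0,"jaw": -0.3},{"tx": 0,"ty": 0,"tz": 0,"wx": 0,"wy": 0,"wz": 0,"jaw": -0.3},{"tx": 0,"ty": 0,"tz": 0,"wx": 0,"wy": 0,"wz": 0,"jaw": -0.3}]'

```text
t: 35.6
position: [643.0, -242.0, 33.4]
tcp_rot: [0.735, 0.678, 0.0, 0.0]
force: [-1.7, 1.4, 5.9]
finger_gap: 43.2
```

Contact. Release, rise, and back off toward the robot for a clear view.

send_rows --targets '[{"tx": 0,"ty": 0,"tz": 0,"wx": 0,"wy": 0,"wz": 0,"jaw": 0.2},{"tx": 0,"ty": 0,"tz": 0,"wx": 0,"wy": 0,"wz": 0,"jaw": 0.4},{"tx": 0,"ty": 0,"tz": 0,"wx": 0,"wy": 0,"wz": 0,"jaw": 0.7},{"tx": 0,"ty": 0,"tz": 0,"wx": 0,"wy": 0,"wz": 0,"jaw": 0.7},{"tx": 0,"ty": 0,"tz": -0.01,"wx": 0,"wy": 0,"wz": 0,"jaw": 0.7},{"tx": 0,"ty": 0,"tz": -0.03,"wx": 0,"wy": 0,"wz": 0,"jaw": 0.7},{"tx": 0,"ty": 0,"tz": -0.04,"wx": 0,"wy": 0,"wz": 0,"jaw": 0.7},{"tx": 0,"ty": 0,"tz": -0.04,"wx": 0,"wy": 0,"wz": 0,"jaw": 0.7},{"tx": 0,"ty": -0.02,"tz": -0.03,"wx": 0,"wy": 0,"wz": 0,"jaw": 0.7},{"tx": 0,"ty": -0.04,"tz": -0.02,"wx": 0,"wy": 0,"wz": 0,"jaw": 0.7}]'

```text
t: 36.6
position: [585.0, -237.3, 205.3]
tcp_rot: [0.734, 0.679, 0.001, 0.002]
force: [-0.2, -0.3, 1.0]
finger_gap: 72.7
```

send_rows --targets '[{"tx": -0.02,"ty": -0.04,"tz": 0,"wx": 0,"wy": 0,"wz": 0,"jaw": 0.7},{"tx": -0.03,"ty": -0.035,"tz": 0,"wx": 0,"wy": 0,"wz": 0,"jaw": 0.7},{"tx": -0.03,"ty": -0.035,"tz": 0,"wx": 0,"wy": 0,"wz": 0,"jaw": 0.7},{"tx": -0.03,"ty": -0.03,"tz": 0,"wx": 0,"wy": 0,"wz": 0,"jaw": 0.7},{"tx": -0.03,"ty": -0.02,"tz": 0,"wx": 0,"wy": 0,"wz": 0,"jaw": 0.7},{"tx": -0.02,"ty": -0.01,"tz": 0,"wx": 0,"wy": 0,"wz": 0,"jaw": 0.7},{"tx": 0,"ty": 0,"tz": 0,"wx": 0,"wy": 0,"wz": 0,"jaw": 0.7},{"tx": 0,"ty": 0,"tz": 0,"wx": 0,"wy": 0,"wz": 0,"jaw": 0.7},{"tx": 0,"ty": 0,"tz": 0,"wx": 0,"wy": 0,"wz": 0,"jaw": 0.7}]'

```text
t: 37.5
position: [401.4, -382.0, 202.4]
tcp_rot: [0.734, 0.679, 0.0, -0.0]
force: [0.6, 0.2, 0.2]
finger_gap: 72.6
```

Run:
```python
from plant import bot
from h import *
print(bot.get_obs()["t"],bot.get_obs()["position"])
d=bot.get_image("top");cv2.imwrite("pics/top8.png",cv2.resize(d["image"][110:290,120:480,::-1],None,fx=2.2,fy=2.2))
s=bot.get_image("side");cv2.imwrite("pics/side8.png",s["image"][:,:,::-1])
W=cloud(d);z=W[...,2]
for n,(x,y,h) in dict(tall=(633.4,197.6,94),tip=(642.4,109.4,60),dish=(650.4,-153.7,60),short=(657.5,-65.7,64),tube=(643,-241.3,54),jar=(464.7,169.8,58)).items():
    k=(abs(W[...,0]-x)<42)&(abs(W[...,1]-y)<42)&(z>h-7)&(z<h+10)
    P=W[k];r=cv2.minAreaRect(P[:,:2].astype(np.float32)); print(n,k.sum(),"off",(np.array(r[0])-[x,y]).round(1),np.round(r[1],1),round(r[2],1),"z",P[:,2].mean().round(1))
```

```text
37.5 [ 401.44959017 -381.9557694   202.40544886]
tall 64 off [ 1.1 -2.4] [23.8 23.1] 4.1 z 92.9
tip 300 off [0.8 0.5] [44.8 63.8] 6.5 z 59.4
dish 253 off [ 1.6 -1.6] [53.  54.9] 59.7 z 59.8
short 96 off [-0.8 -4.6] [30.8 33.4] 52.7 z 63.2
tube 208 off [-0.1 -1.1] [44.  45.9] 85.4 z 53.6
jar 366 off [-0.3 -0.9] [60.5 60.9] 4.4 z 57.4
```

View pics/top8.png

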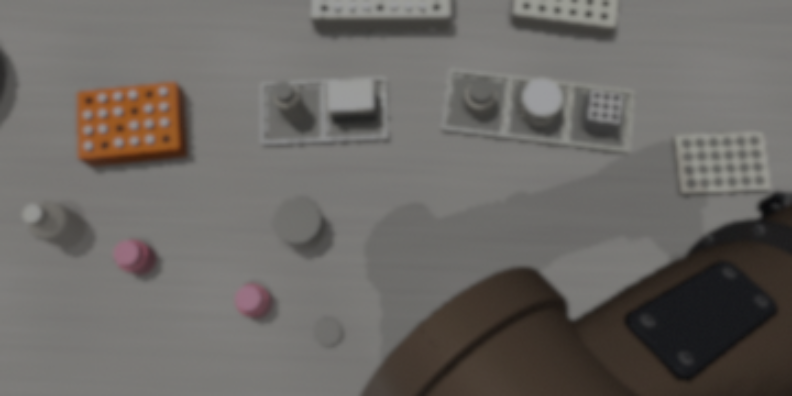

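View pics/side8.png

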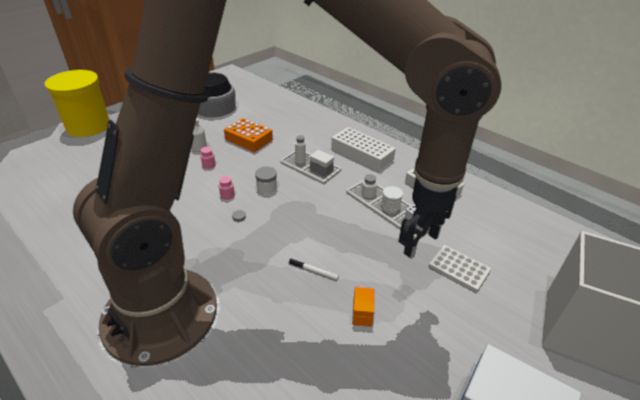

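```bash
python3 -c "
from plant import bot
print(bot.job_done())"
```

```text
the job is handed in; nothing more can be done
None
```

Both kits are made up and the job is handed in at about 37.6 s of the 128 s allowed.

- **Two-place tray:** it holds the tall bottle (left place) and the tip box (right place).
- **Three-place tray:** it holds the short bottle (left), the dish stack (middle) and the tube block (right).

**Last checks:** the final top and side views show nothing lying over. From the top view's depth data, all five sit at the right height on the tray floors. The short bottle is about 4.7 mm off its place centre, towards the dishes. The other four are within about 3 mm, and I left them all as they were.

The wide jar measures within 1 mm of where it started. The well plate, the pink bottles and the orange box look unmoved in the pictures; I did not measure them. The gripper was open and clear of everything when I handed in. No check failed. The only refusals were two early move calls with incomplete rows, which moved nothing.

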